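# Clear the bottle from the bench centres and crank the eccentric to its high point

## Robot

A 7-joint arm with a two-finger parallel gripper is mounted at the origin on a cart in front of the work surface, level with it; the furniture and walls round the work are solid. World frame = base frame: x ahead of the robot, y to its left, z up, the work surface at z = 0. Lengths are in m, angles in rad, forces in N, time in s.
With the tool pointing down it reaches from about 0.425 to 0.925 m from the base axis. Payload 6.8 kg.
Tool frame: the origin (TCP) lies between the finger pads; the fingertips stand 17 mm ahead of it and the grasp point (between the pads) lies 2 mm behind it; z points along the fingers, y is the line along which they close (so a half turn about z gives the same grasp; the last joint's range is limited). The gripper opens to 85 mm and grips with 20 to 120 N. Pads are 22 mm wide; open, the fingers measure 114 mm over their backs; the gripper's body (76 mm by 85 mm) begins 54 mm behind the grasp point. The pads swing forward as they close: fully open they stand 13 mm farther back than shut.
Start: joints at [-1.328, 0.477, 0.022, 1.555, -0.011, 1.109, -0.083], TCP at [0.232, 0.634, 0.248] pointing down, gripper open.
Joint ranges: [-2.96, 2.96], [-0.34, 2.1], [-1.41, 1.46], [0.24, 2.44], [-1.37, 4.51], [0.17, 1.92], [-2.96, 2.96]. Speed limits (rad/s): [2.39, 2.39, 3.14, 3.14, 3.14, 3.14, 3.14].

## Interface

Orientations are given as a unit quaternion [x, y, z, w].
In Python, from workcell import manip gives the robot as it stands.
- The arm moves only by the tool move_arm, never from a script. Its arguments are lists of equal length, an entry for each row: "dp": the shift along the tool's x, y, z as a fraction of full scale, a list of three; "twist": the turn, a rotation vector about the tool's x, y, z as a fraction of full scale, a list of three; "hand": the opening, from -1 (shut) to 1 (fully open), so that 0 is half open. In form: {"dp": [[x, y, z], ...], "twist": [[wx, wy, wz], ...], "hand": [hand, ...]}. A call has exactly 10 rows; each row shifts and turns the commanded pose from where the row before left it, along the tool's axes as they then stand; what a row does not reach is not made up. Full scale, the value 1, is 0.05 m for a shift and 180 degrees for a turn. A row lasts 1/8 s, in which the tool goes at most 62.5 mm and 10.7 degrees, less where a joint would pass 70% of its speed; a pose out of reach is approached as far as the arm can. A call with a number of a shift or a turn outside -1 to 1 is refused whole. A call with a gripper value outside its range is refused whole. The fingers move at their own pace and stop on an object; "force" is the grip in N (left out, the last holds). Time passes only in rows, so rows that do not move let the fingers close, or fill a call up. It gives the time, the measured TCP pose, the force, the opening and the grip force at its end, in the units of the state.
- manip.state(): the state, without advancing time (a new reading comes with each control period).
- manip.capture(name): name is "scene" or "top" or "wrist"; returns a dict with "pixels" (384x512x3 uint8, red, green, blue), "fx", "fy", "cx", "cy" (pixels), "rvec" (rotation vector, rad) and "tvec" (3), from world to camera coordinates, as OpenCV has them. Camera axes: x right, y down, z forward; pixel columns grow to the right and rows downward; lengths in m; the calibration is good to about 2 mm. A picture is of the moment at which its call begins. There is no depth.
- manip.finish_job(): hands the job in; it is judged then, once.
Trained networks look in a picture, given as the dict that the camera call returned (one of the last four; its "shot" number tells which), for a name from the list of things; names that differ only in an ending like _2 or _b are one class to them, and where a whole thing is asked for, a point or a joint stands for the part that bears it (a point fixed in the world has none). Each returns a list of dicts, best first, with "conf" (0 to 1); they miss things now and then, are a little off and sometimes report something else, mostly with a low value. They report only what shows in the picture. A call takes as long as a camera call. They do not tell look-alikes from the thing itself.
- manip.trace(picture, name): "mask" (384x512 bool, what is visible of it) and "box" ([centre column, centre row, width, height] in pixels, round what is visible of it).
- manip.mark_of(picture, name): "xy" ([column, row] in pixels: a listed point, or the origin of a listed thing).
The state is a dict: "time": time; "qpos": joint angles; "qvel": joint speeds; "joint_torque": joint torques, N m; "position": TCP position; "ee_rot": TCP orientation; "ft_force": force on the tool from outside, world axes, zero at the start; "torque": the same for the moment, N m; "width": finger opening in m; "finger_force": force on a finger pad.
Only numpy, scipy, OpenCV 4.12 (cv2) and the standard library are available. Lean on these libraries where they do the work, as an engineer would, in place of code of your own. Each camera call takes 0.05 s, during which the arm holds its last target. There are 200 camera calls.

## Task

A reagent bottle has been left in the swing of the crank handle on the bench centres. Stand it upright in the grey spill tray, beside the bottle that is already there, without dropping it; then crank the handwheel round until the dial gauge on the eccentric gives its highest reading, and let go with it resting there. Leave the other bottle and the tube rack where they stand.

Things in the scene. Friction and masses are not known exactly. Their poses are not given: they have to be found in the camera images.
- bottle: reagent bottle left standing on the bench right in front of the handwheel, close under the crank handle; round body 60 mm across up to 95 mm height (shoulders from about 70 mm), screw cap 36 mm across, 110 mm tall in all, 0.15 to 0.3 kg. Origin: centre of its underside, z up along the bottle.
- tray: open grey plastic spill tray fixed to the bench, 130 x 200 mm outside, walls 4 mm thick and 26 mm high, floor 4 mm thick (rounded rim to 30 mm). Origin: centre of its underside; x along the 130 mm side, y along the 200 mm side. Its -y half is free (middle of the free space near y = -52 mm).
- tray_bottle: the larger reagent bottle that already stands in the +y half of the tray: 68 mm across, 125 mm tall. Origin: centre of its underside. A bystander.
- tube_rack: tube rack with tubes, 66 x 190 mm (long side along its y), 110 mm high, standing on the bench. Origin: centre of its underside. A bystander.
- centres: the bench centres: a grey cast stand, bed 170 x 100 mm, fixed to the bench, with headstock (126 mm high), tailstock, and a column (285 mm high) that holds a dial gauge and a magnifier. Origin: centre of the bed's underside, on the bench; x runs along the spindle from the crank end into the stand, away from the robot; y left, z up. Spindle axis: y = 0, z = 95 mm.
- wheel_centre (a point): centre of the front face of the handwheel, on the spindle axis, 95 mm up; fixed 113 mm in front (-x) of the origin of the bench centres, axes as theirs. The handwheel is a plain aluminium disc of 62 mm radius, 12 mm thick, its front face looks to -x.
- magnifier (a point): middle of the round lens (91 mm across its ring, 7 mm thick) through which the dial is read; fixed over the wheel, 270 mm up, above wheel_centre. It leans: its lower edge is 27 mm in front (-x) of the disc's face, 237 mm up; its upper edge 29 mm behind, 305 mm up. A gripper upright on the handle would strike it; lean it back to the robot by 25 to 40 degrees.
- handle_mid (a point): middle of the grip of the black crank handle: 44 mm from the spindle axis, 22 mm in front of the disc's face. The handle is a round sleeve, 18 mm across, from 3 to 41 mm in front of the disc, parallel to the axis; it spins freely on its pin, so a gripper that does not turn can carry it round the whole circle, either way, without end stop. 2 to 4 N turn it; it stays where it is left.
- plunger (a joint): how far the gauge's sprung plunger is pushed up, in m. It rests on an eccentric disc (28 mm radius, 6 mm off the axis) clamped on the spindle at an unknown angle to the crank: in each turn it swings by 12 mm, nearly as a sine of the handwheel's angle, with one high point. The black pointer on the white dial, facing the robot, shows it: clockwise as the plunger rises, 0.32 rad a mm.
Things that resemble listed ones, but are neither listed nor needed, are in the scene too. What is shaped like the bottle but pink is not meant.

How it is judged:
On the way, in this order (a step that is already met when the one before it is completed fails the run):
1. the bottle stands upright and released in the spill tray (x of bottle in the frame of tray between -0.045 and 0.045 m and y of bottle in the frame of tray between -0.075 and 0.075 m and height (world z) of bottle below 0.01 m and angle between bottle's own z axis and vertical below 0.12 rad and contact force between the fingers and bottle below 0.1 N), for 0.2 s.
2. the gauge reads its highest (value of joint plunger above 0.0122 m), for 0.2 s.
At the end, for the whole second after the job is handed in: The bottle stands upright (within 0.12 rad) and at rest on the floor of the spill tray, and the plunger of the gauge rests within 0.25 mm of its highest reading (about 16 degrees of the handwheel either side of the high point), with nothing held (value of joint plunger above 0.0122 m and x of bottle in the frame of tray between -0.045 and 0.045 m and y of bottle in the frame of tray between -0.075 and 0.075 m and height (world z) of bottle below 0.01 m and angle between bottle's own z axis and vertical below 0.12 rad and linear speed of bottle below 0.02 m/s); the robot touches nothing.
It fails at once if the bottle is knocked over (angle between bottle's own z axis and vertical above 0.6 rad).
It fails at once if the bottle is let go of in the air (contact force between the fingers and bottle below 0.05 N and height (world z) of bottle above 0.02 m).
It fails at once if the other bottle is pushed away (distance of tray_bottle from where it was at the start of the episode above 0.03 m).
It fails at once if the tube rack is pushed away (distance of tube_rack from where it was at the start of the episode above 0.03 m).
It also fails if it takes over 61 s, if anything falls off the work surface, if the arm or the gripper's body presses on something with over 40 N, if the wrist force passes 120 N, or if a joint passes its speed limit or range.

## Working session

There is one attempt and no reset: what is moved stays moved. The work goes in short steps, Python scripts to look and compute and a tool call to move; the robot and the scene stay as the last step left them, time stands still between calls to the robot, and variables do not carry over. Pictures are saved under pics/ and viewed, at most 10 in all, crops included, and the job is handed in when it is done.

Besides the shell and the picture viewer there is one more tool, called by a JSON object that holds its "fn" and its "kwargs". move_arm: Moves the arm, as the interface text tells. Its arguments: {"type":"object","properties":{"dp":{"type":"array"},"twist":{"type":"array"},"hand":{"type":"array"},"force":{"type":"number"}},"required":["dp","twist","hand"]}

```bash
mkdir -p pics
cat > h.py <<'E'
import numpy as np, cv2
from scipy.spatial.transform import Rotation as R
from workcell import manip
def cam(p):
    M=cv2.Rodrigues(np.array(p["rvec"],float))[0]; t=np.array(p["tvec"],float).ravel()
    return M,t,np.array([[p["fx"],0,p["cx"]],[0,p["fy"],p["cy"]],[0,0,1.]])
def ray(p,xy):
    M,t,K=cam(p); d=M.T@np.linalg.inv(K)@np.array([xy[0],xy[1],1.]); return -M.T@t,d/np.linalg.norm(d)
def onz(p,xy,z):
    c,d=ray(p,xy); return c+d*(z-c[2])/d[2]
def proj(p,X):
    M,t,K=cam(p); q=K@(M@np.array(X,float)+t); return q[:2]/q[2]
def tri(obs):
    A=np.zeros((3,3));b=np.zeros(3);rs=[ray(p,xy) for p,xy in obs]
    for c,d in rs:
        P=np.eye(3)-np.outer(d,d);A+=P;b+=P@c
    X=np.linalg.solve(A,b); return X,[np.linalg.norm((np.eye(3)-np.outer(d,d))@(X-c)) for c,d in rs]
def save(p,n,box=None,s=1):
    im=p["pixels"][:,:,::-1]
    if box: x0,y0,x1,y1=box; im=im[y0:y1,x0:x1]
    cv2.imwrite("pics/"+n,cv2.resize(im,None,fx=s,fy=s,interpolation=cv2.INTER_CUBIC))
E
python3 - <<'E'
from h import *
np.set_printoptions(precision=3,suppress=True)
P={n:manip.capture(n) for n in("scene","top")}
names=["bottle","tray","tray_bottle","tube_rack","centres","wheel_centre","magnifier","handle_mid"]
for k in names:
    for n in P:
        for d in manip.mark_of(P[n],k)[:4]:
            print(k,n,round(d["conf"],2),np.array(d["xy"]),"z0:",onz(P[n],d["xy"],0))
for n in P: print(n,ray(P[n],(256,192)))
cv2.imwrite("pics/a.png",cv2.resize(np.vstack([P[n]["pixels"][:,:,::-1] for n in P]),None,fx=.78,fy=.78))
save(P["scene"],"s.png",None,1.5)
print(manip.state())
E
```

```text
bottle scene 0.73 [243.4 251.2] z0: [0.459 0.098 0.   ]
bottle scene 0.68 [305.  239.7] z0: [ 0.641 -0.006  0.   ]
bottle top 0.64 [256.6 211.4] z0: [0.469 0.128 0.   ]
bottle top 0.64 [296.3 162.3] z0: [ 0.639 -0.005  0.   ]
tray scene 0.59 [288.  297.9] z0: [ 0.414 -0.132  0.   ]
tray top 0.97 [335.  227.4] z0: [ 0.42  -0.134  0.   ]
tray_bottle scene 0.72 [269.2 290.9] z0: [ 0.395 -0.076  0.   ]
tray_bottle top 0.61 [320.2 233. ] z0: [ 0.4   -0.085  0.   ]
tube_rack scene 0.77 [197.1 218. ] z0: [0.462 0.339 0.   ]
tube_rack top 0.67 [189.6 209.3] z0: [0.473 0.353 0.   ]
centres scene 0.7 [271.8 224.8] z0: [0.621 0.125 0.   ]
centres top 0.63 [259.5 166.5] z0: [0.623 0.12  0.   ]
centres top 0.33 [260.9 192.5] z0: [0.534 0.115 0.   ]
wheel_centre top 0.89 [260.2 194.6] z0: [0.526 0.117 0.   ]
magnifier scene 0.68 [252.3 169.7] z0: [0.828 0.43  0.   ]
magnifier top 0.91 [261.5 187.7] z0: [0.55  0.113 0.   ]
magnifier top 0.33 [260.4 164.4] z0: [0.63  0.117 0.   ]
handle_mid scene 0.78 [239.3 209. ] z0: [0.604 0.271 0.   ]
handle_mid top 0.64 [247.6 196.5] z0: [0.519 0.159 0.   ]
handle_mid top 0.6 [263.5 165.3] z0: [0.627 0.107 0.   ]
scene (array([-0.24 , -0.658,  0.944]), array([ 0.581,  0.581, -0.569]))
top (array([0.335, 0.136, 1.511]), array([ 0.131, -0.003, -0.991]))
{'time': 0.9, 'qpos': array([-1.328,  0.477,  0.022,  1.555, -0.011,  1.109, -0.083]), 'qvel': array([ 0.001, -0.001,  0.001, -0.   ,  0.002,  0.001,  0.001]), 'joint_torque': array([  0.   , -59.631,   1.607, -28.155,   0.013,   0.002,  -0.   ]), 'position': array([0.232, 0.634, 0.248]), 'ee_rot': array([ 0.175,  0.985, -0.   ,  0.   ]), 'ft_force': array([ 0.474, -0.166,  0.654]), 'torque': array([ 0.025, -0.005,  0.017]), 'finger_force': 0.0, 'width': 0.085439334552067}
```

Run:
```python
from h import *
P={n:manip.capture(n) for n in("scene","top")}
a=cv2.resize(P["scene"]["pixels"][130:330,160:360,::-1],(600,600),interpolation=3)
cv2.imwrite("pics/c.png",a)
cv2.imwrite("pics/d.png",cv2.resize(P["top"]["pixels"][120:270,160:360,::-1],(800,600),interpolation=3))
```

```text
(no output)
```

View pics/c.png

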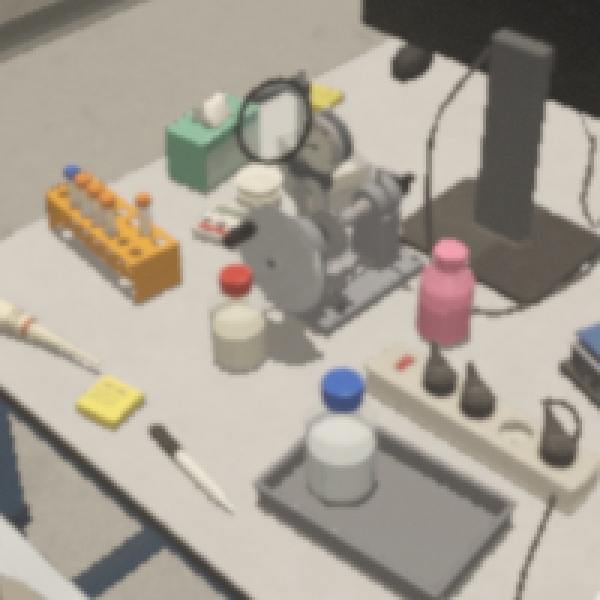

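View pics/d.png

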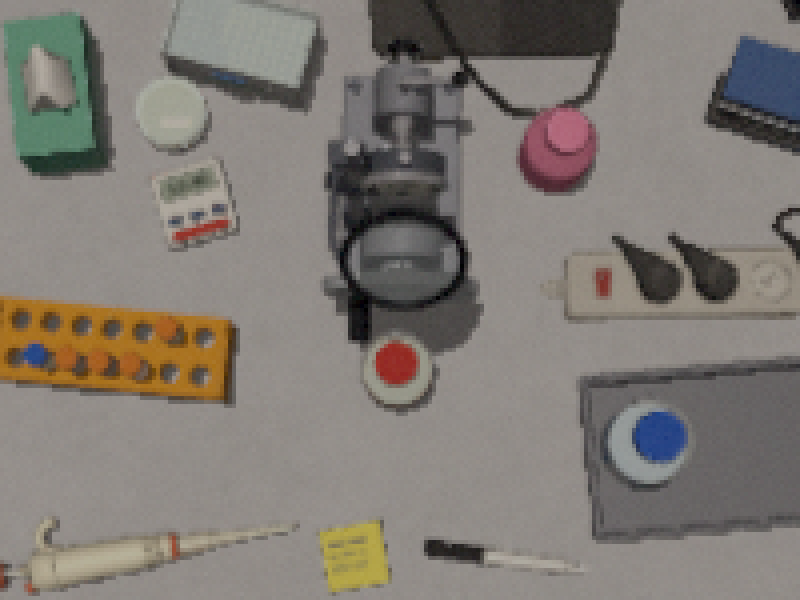

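The cream, red-capped bottle at scene px (239,240) stands in front of the wheel and is the one I want. The possible confusions are the pink bottle at (308,232) and the blue-capped bottle in the tray at (273,283). The close crop above confirms the red-capped one.

Run:
```python
from h import *
np.set_printoptions(precision=3,suppress=True)
P={n:manip.capture(n) for n in("scene","top")}
obs=[]
for n,b in(("scene",(225,210,255,235)),("top",(240,195,275,225))):
    im=P[n]["pixels"].astype(int);m=np.zeros(im.shape[:2],bool)
    x0,y0,x1,y1=b; m[y0:y1,x0:x1]=((im[...,0]>130)&(im[...,1]<90)&(im[...,2]<90))[y0:y1,x0:x1]
    ys,xs=np.nonzero(m);obs.append((P[n],(xs.mean(),ys.mean())));print(n,xs.mean(),ys.mean(),m.sum(),"cap z.1",onz(*obs[-1],.105 if n=="top" else .1))
print("cap",tri(obs))
for k in("bottle","tray_bottle"):
    for n in P:
        for d in manip.trace(P[n],k)[:2]: print(k,n,round(d["conf"],2),np.array(d["box"]))
hs=manip.mark_of(P["scene"],"handle_mid")[0]["xy"]; ht=manip.mark_of(P["top"],"handle_mid")
for d in ht[:1]: print("handle",tri([(P["scene"],hs),(P["top"],d["xy"])]))
w=manip.mark_of(P["top"],"wheel_centre")
for d in w[:1]: print("wheelc",onz(P["top"],d["xy"],.095))
ms=manip.mark_of(P["scene"],"magnifier")[0]["xy"]; mt=manip.mark_of(P["top"],"magnifier")[0]["xy"]
print("magn",tri([(P["scene"],ms),(P["top"],mt)]))
d=manip.trace(P["top"],"tray")[0]; c,_=cv2.findContours(d["mask"].astype(np.uint8),0,2); c=max(c,key=cv2.contourArea)
b=cv2.boxPoints(cv2.minAreaRect(cv2.convexHull(np.vstack([c])))); q=np.array([onz(P["top"],x,.028) for x in b]);print("tray",d["conf"],q,q.mean(0),np.linalg.norm(np.diff(q,axis=0),axis=1))
d=manip.trace(P["top"],"centres")[0];print("centres",d["box"])
d=manip.trace(P["top"],"tube_rack")[0];print("rack",d["box"])
```

```text
scene 238.6 225.17142857142858 35 cap z.1 [0.456 0.114 0.1  ]
top 258.6363636363636 210.35227272727272 88 cap z.1 [0.463 0.122 0.105]
cap (array([0.464, 0.123, 0.09 ]), [np.float64(0.0004474621611151533), np.float64(0.000447462161115184)])
bottle scene 0.67 [240.1 235.6  15.5  38.4]
bottle top 0.65 [298.6 156.8  20.1  23.4]
bottle top 0.6 [259.2 210.   21.6  21. ]
tray_bottle scene 0.63 [272.1 274.9  26.9  45.2]
tray_bottle scene 0.36 [240.2 234.4  16.9  36.8]
tray_bottle top 0.86 [321.3 230.6  23.6  17. ]
handle (array([0.499, 0.154, 0.126]), [np.float64(0.003491572960456177), np.float64(0.0034915729604560863)])
magn (array([0.464, 0.098, 0.301]), [np.float64(0.03467541458042752), np.float64(0.03467541458042753)])
tray 0.73 [[ 0.465 -0.028  0.028]
 [ 0.484 -0.239  0.028]
 [ 0.343 -0.247  0.028]
 [ 0.324 -0.039  0.028]] [ 0.404 -0.138  0.028] [0.211 0.141 0.209]
centres [259.9, 167.9, 36.7, 73.2]
rack [186.3, 206.5, 61.8, 24.2]
```

```bash
cat >> h.py <<'E'
def tgtR(psi,th):
    psi,th=np.radians([psi,th]); f=np.array([np.cos(psi),np.sin(psi),0]);u=np.array([0,0,1.]);l=np.cross(u,f)
    return R.from_matrix(np.column_stack([-u*np.sin(th)-f*np.cos(th),l,f*np.sin(th)-u*np.cos(th)]))
def plan(pos,psi,th,p0=None,R0=None,n=10):
    s=manip.state(); p0=s["position"] if p0 is None else np.array(p0); R0=R.from_quat(s["ee_rot"]) if R0 is None else R0
    R1=tgtR(psi,th); w=(R0.inv()*R1).as_rotvec()
    S=sum((R0*R.from_rotvec(w*i/n)).as_matrix() for i in range(1,n+1))
    d=np.linalg.solve(S,np.array(pos)-p0)
    print("n",n,"dp/row",np.round(d/.05,3),"twist/row",np.round(w/n/np.pi,4),"tot deg",np.round(np.degrees(w),1))
    return np.array(pos,float),R1
E
python3 - <<'E'
from h import *
th=33;psi=15
z=tgtR(psi,th).apply([0,0,1]); g=np.array([.459,.121,.065])+.002*z
A,RA=plan([.36,.14,.25],psi,th,n=20)
B=g-.09*z; print(g,B)
plan(B,psi,th,A,RA,n=6)
plan(g,psi,th,B,RA,n=4)
E
```

```text
n 20 dp/row [-0.145 -0.497  0.028] twist/row [-0.0028 -0.0089 -0.0095] tot deg [-10.1 -32.  -34.1]
[0.46005216 0.12128193 0.06332266] [0.41270488 0.10859526 0.13880301]
n 6 dp/row [ 0.082 -0.147  0.389] twist/row [0. 0. 0.] tot deg [0. 0. 0.]
n 4 dp/row [0.   0.   0.45] twist/row [0. 0. 0.] tot deg [0. 0. 0.]
```

{"fn": "move_arm", "kwargs": {"dp": [[-0.145,-0.497,0.028],[-0.145,-0.497,0.028],[-0.145,-0.497,0.028],[-0.145,-0.497,0.028],[-0.145,-0.497,0.028],[-0.145,-0.497,0.028],[-0.145,-0.497,0.028],[-0.145,-0.497,0.028],[-0.145,-0.497,0.028],[-0.145,-0.497,0.028]], "twist": [[-0.0028,-0.0089,-0.0095],[-0.0028,-0.0089,-0.0095],[-0.0028,-0.0089,-0.0095],[-0.0028,-0.0089,-0.0095],[-0.0028,-0.0089,-0.0095],[-0.0028,-0.0089,-0.0095],[-0.0028,-0.0089,-0.0095],[-0.0028,-0.0089,-0.0095],[-0.0028,-0.0089,-0.0095],[-0.0028,-0.0089,-0.0095]], "hand": [1,1,1,1,1,1,1,1,1,1], "force": 30}}

```text
time: 2.95
position: [0.2511, 0.376, 0.2372]
ee_rot: [0.024, 0.989, 0.019, 0.145]
ft_force: [0.7, -0.1, 1.1]
width: 0.0855
finger_force: 0.0
```

{"fn": "move_arm", "kwargs": {"dp": [[-0.145,-0.497,0.028],[-0.145,-0.497,0.028],[-0.145,-0.497,0.028],[-0.145,-0.497,0.028],[-0.145,-0.497,0.028],[-0.145,-0.497,0.028],[-0.145,-0.497,0.028],[-0.145,-0.497,0.028],[-0.145,-0.497,0.028],[-0.145,-0.497,0.028]], "twist": [[-0.0028,-0.0089,-0.0095],[-0.0028,-0.0089,-0.0095],[-0.0028,-0.0089,-0.0095],[-0.0028,-0.0089,-0.0095],[-0.0028,-0.0089,-0.0095],[-0.0028,-0.0089,-0.0095],[-0.0028,-0.0089,-0.0095],[-0.0028,-0.0089,-0.0095],[-0.0028,-0.0089,-0.0095],[-0.0028,-0.0089,-0.0095]], "hand": [1,1,1,1,1,1,1,1,1,1]}}

```text
time: 4.2
position: [0.2956, 0.2161, 0.2524]
ee_rot: [-0.071, 0.972, 0.051, 0.217]
ft_force: [-0.9, 0.1, -0.3]
width: 0.0858
finger_force: 0.0
```

Run:
```python
from h import *
np.set_printoptions(precision=3,suppress=True)
p=manip.capture("wrist");save(p,"w1.png",None,1.2)
s=manip.state();print(s["qpos"],s["position"],s["qvel"])
M=R.from_quat(s["ee_rot"]).as_matrix();print(M[:,2])
for d in manip.mark_of(p,"bottle")[:2]:print(d)
g=np.array([.4600,.1213,.0633]);z=tgtR(15,33).apply([0,0,1])
plan(g-.09*z,15,33,n=10)
```

```text
[-0.161 -0.277 -0.706  2.436  0.125  0.543  0.732] [0.298 0.213 0.253] [-0.208  0.036  0.143  0.001  0.228  0.051 -0.335]
[ 0.416  0.126 -0.901]
{'xy': [171.4, 174.9], 'conf': 0.73}
{'xy': [100.9, 246.5], 'conf': 0.67}
n 10 dp/row [-0.049 -0.261  0.28 ] twist/row [ 0.    -0.004 -0.004] tot deg [ 0.3 -7.3 -7.4]
```

View pics/w1.png

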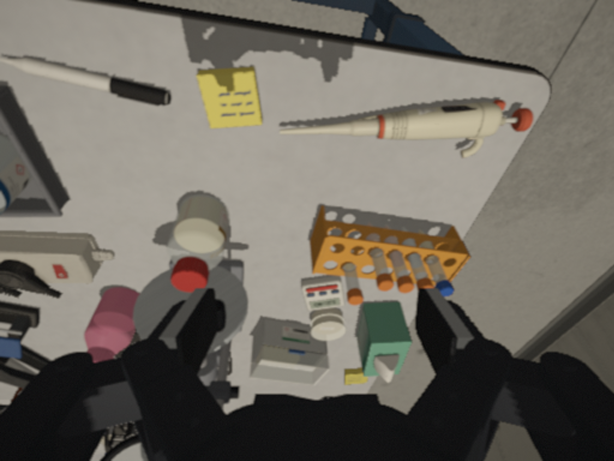

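Run:
```python
from h import *
plan([.436,.115,.155],15,31,n=10)
```

```text
n 10 dp/row [-0.112 -0.257  0.274] twist/row [ 0.0002 -0.0029 -0.0041] tot deg [ 0.4 -5.3 -7.4]
```

{"fn": "move_arm", "kwargs": {"dp": [[-0.112,-0.257,0.274],[-0.112,-0.257,0.274],[-0.112,-0.257,0.274],[-0.112,-0.257,0.274],[-0.112,-0.257,0.274],[-0.112,-0.257,0.274],[-0.112,-0.257,0.274],[-0.112,-0.257,0.274],[-0.112,-0.257,0.274],[-0.112,-0.257,0.274]], "twist": [[0,-0.003,-0.004],[0,-0.003,-0.004],[0,-0.003,-0.004],[0,-0.003,-0.004],[0,-0.003,-0.004],[0,-0.003,-0.004],[0,-0.003,-0.004],[0,-0.003,-0.004],[0,-0.003,-0.004],[0,-0.003,-0.004]], "hand": [1,1,1,1,1,1,1,1,1,1]}}

```text
time: 5.55
position: [0.3909, 0.148, 0.1886]
ee_rot: [-0.112, 0.967, 0.032, 0.226]
ft_force: [-0.3, -0.3, 0.3]
width: 0.0853
finger_force: 0.0
```

Run:
```python
from h import *
np.set_printoptions(precision=3,suppress=True)
p=manip.capture("wrist")
s=manip.state();print(s["qpos"],s["position"],s["qvel"])
M=R.from_quat(s["ee_rot"]).as_matrix();print(M)
im=p["pixels"].astype(int);m=(im[...,0]>120)&(im[...,1]<90)&(im[...,2]<90)
n,l,st,c=cv2.connectedComponentsWithStats(m.astype(np.uint8))
for i in range(1,n):
    if st[i,4]>60: print(st[i],c[i],onz(p,c[i],.108))
print(proj(p,[.463,.122,.11]),proj(p,[.463,.122,0]))
plan([.4605,.1205,.065],15,31,n=10)
save(p,"w2.png",None,1.2)
```

```text
[ 0.837  0.044 -1.403  2.435  0.609  0.308  0.699] [0.392 0.147 0.188] [ 0.022 -0.068  0.001  0.003 -0.51  -0.025  0.441]
[[-0.873 -0.232  0.429]
 [-0.203  0.973  0.113]
 [-0.444  0.011 -0.896]]
[450  51  14  24 104] [457.077  63.01 ] [0.303 0.237 0.108]
[ 53 189  14  16 139] [ 59.324 196.64 ] [0.462 0.001 0.108]
[194 207  41  27 838] [213.915 220.326] [0.465 0.122 0.108]
[308 238  32   4 101] [323.762 239.545] [0.47  0.226 0.108]
[ 81 244  49  30 601] [108.569 254.246] [0.538 0.028 0.108]
[213.389 220.709] [224.446 146.046]
n 10 dp/row [ 0.014 -0.086  0.273] twist/row [-0.    -0.003 -0.001] tot deg [-0.2 -4.6 -1.7]
```

View pics/w2.png

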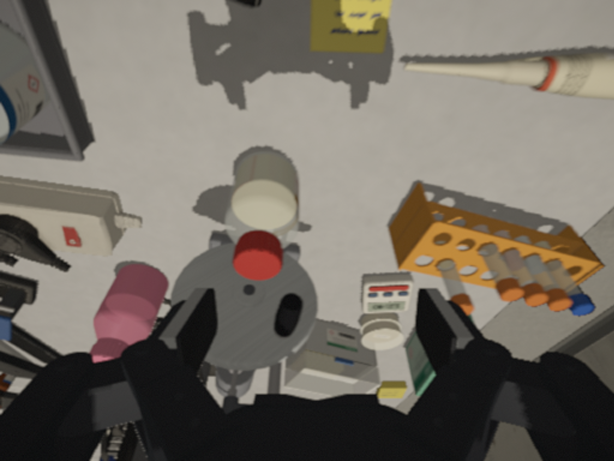

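Run:
```python
from h import *
A,RA=plan([.430,.113,.160],15,29,n=10)
plan([.461,.121,.067],15,29,A,RA,n=8)
```

```text
n 10 dp/row [-0.025 -0.085  0.076] twist/row [-0.0001 -0.0015 -0.001 ] tot deg [-0.2 -2.6 -1.7]
n 8 dp/row [ 0.043 -0.001  0.242] twist/row [0. 0. 0.] tot deg [0. 0. 0.]
```

{"fn": "move_arm", "kwargs": {"dp": [[-0.03,-0.1,0.09],[-0.03,-0.1,0.09],[-0.03,-0.1,0.09],[-0.03,-0.1,0.09],[-0.03,-0.1,0.09],[-0.03,-0.1,0.09],[-0.03,-0.1,0.09],[-0.03,-0.1,0.09],[-0.03,-0.05,0.04],[0,0,0]], "twist": [[0,-0.0015,-0.001],[0,-0.0015,-0.001],[0,-0.0015,-0.001],[0,-0.0015,-0.001],[0,-0.0015,-0.001],[0,-0.0015,-0.001],[0,-0.0015,-0.001],[0,-0.0015,-0.001],[0,-0.0015,-0.001],[0,0,0]], "hand": [1,1,1,1,1,1,1,1,1,1]}}

```text
time: 6.85
position: [0.4324, 0.1138, 0.1626]
ee_rot: [-0.124, 0.961, 0.031, 0.244]
ft_force: [0.3, 0.6, 0.8]
width: 0.0852
finger_force: 0.0
```

Run:
```python
from h import *
np.set_printoptions(precision=3,suppress=True)
s=manip.state();print(s["qpos"],s["qvel"],R.from_quat(s["ee_rot"]).as_matrix()[:,2])
plan([.461,.121,.067],15,29,n=8)
```

```text
[ 0.83   0.302 -1.383  2.435  1.274  0.417  0.216] [ 0.015 -0.008 -0.013  0.003 -0.006  0.002  0.004] [ 0.462  0.12  -0.879]
n 8 dp/row [ 0.05  -0.001  0.245] twist/row [-0. -0. -0.] tot deg [-0.2 -0.5 -0.3]
```

{"fn": "move_arm", "kwargs": {"dp": [[0.05,0,0.245],[0.05,0,0.245],[0.05,0,0.245],[0.05,0,0.245],[0.05,0,0.245],[0.05,0,0.245],[0.05,0,0.245],[0.05,0,0.245],[0,0,0],[0,0,0]], "twist": [[0,0,0],[0,0,0],[0,0,0],[0,0,0],[0,0,0],[0,0,0],[0,0,0],[0,0,0],[0,0,0],[0,0,0]], "hand": [1,1,1,1,1,1,1,1,1,1]}}

```text
time: 8.1
position: [0.4637, 0.1212, 0.0687]
ee_rot: [-0.124, 0.962, 0.03, 0.243]
ft_force: [0.9, 0.2, 0.1]
width: 0.0856
finger_force: 0.0
```

Run:
```python
from h import *
np.set_printoptions(precision=3,suppress=True)
p=manip.capture("wrist");save(p,"w3.png",None,1.0)
s=manip.state();print(s["qpos"],s["position"],s["ft_force"])
```

```text
[ 0.636  0.769 -1.303  2.431  1.794  0.801 -0.151] [0.464 0.121 0.069] [ 0.731  0.002 -0.231]
```

View pics/w3.png

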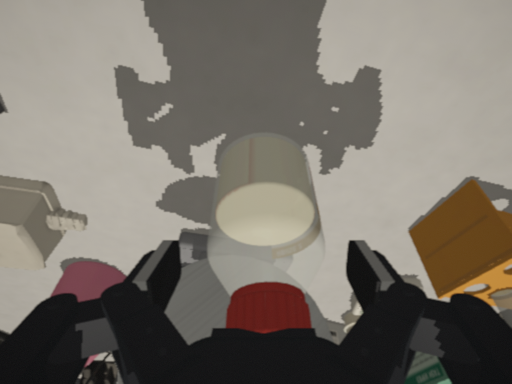

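{"fn": "move_arm", "kwargs": {"dp": [[0.04,0,0.07],[0,0,0],[0,0,0],[0,0,0],[0,0,0],[0,0,0],[0,0,0],[0,0,0],[0,0,0],[0,0,0]], "twist": [[0,0,0],[0,0,0],[0,0,0],[0,0,0],[0,0,0],[0,0,0],[0,0,0],[0,0,0],[0,0,0],[0,0,0]], "hand": [1,0.2,0.1,0,0,0,0,0,0,0], "force": 40}}

```text
time: 9.4
position: [0.464, 0.1211, 0.0647]
ee_rot: [-0.123, 0.961, 0.03, 0.244]
ft_force: [-1.3, -0.7, 5.3]
width: 0.0576
finger_force: 42.0
```

Run:
```python
from h import *
s=manip.state();z=R.from_quat(s["ee_rot"]).as_matrix()[:,2];th=np.degrees(np.arccos(-z[2]));psi=np.degrees(np.arctan2(z[1],z[0]));print(th,psi)
A,RA=plan([.462,.04,.085],18,th,n=7)
B,RB=plan([.48,-.05,.215],26,th,A,RA,n=10)
C,RC=plan([.43,-.188,.215],40,th,B,RB,n=12)
```

```text
28.42766982699222 14.444261230016073
n 7 dp/row [ 0.035 -0.221 -0.085] twist/row [-0.0013 -0.     -0.0023] tot deg [-1.7 -0.  -2.9]
n 10 dp/row [-0.093 -0.18  -0.245] twist/row [-0.0021  0.     -0.0039] tot deg [-3.8  0.  -7. ]
n 12 dp/row [ 0.173 -0.146 -0.094] twist/row [-0.0031  0.     -0.0057] tot deg [ -6.7   0.  -12.3]
```

{"fn": "move_arm", "kwargs": {"dp": [[-0.05,0,-0.09],[0.03,-0.22,-0.07],[0.03,-0.22,-0.07],[0.03,-0.22,-0.07],[0.03,-0.22,-0.07],[0.03,-0.22,-0.07],[0.03,-0.22,-0.07],[0.03,-0.22,-0.07],[0,0,0],[0,0,0]], "twist": [[0,0,0],[-0.0013,0,-0.0023],[-0.0013,0,-0.0023],[-0.0013,0,-0.0023],[-0.0013,0,-0.0023],[-0.0013,0,-0.0023],[-0.0013,0,-0.0023],[-0.0013,0,-0.0023],[0,0,0],[0,0,0]], "hand": [0,0,0,0,0,0,0,0,0,0]}}

```text
time: 10.65
position: [0.4671, 0.0418, 0.0865]
ee_rot: [-0.151, 0.958, 0.038, 0.241]
ft_force: [0.7, 0.4, -2.4]
width: 0.0574
finger_force: 43.3
```

Run:
```python
from h import *
np.set_printoptions(precision=3,suppress=True)
s=manip.state();z=R.from_quat(s["ee_rot"]).as_matrix()[:,2];print(s["qpos"],z,s["finger_force"])
B,RB=plan([.48,-.05,.215],26,28.4,n=10)
```

```text
[ 0.973  0.787 -1.408  2.431  1.702  0.694  0.221] [ 0.45   0.146 -0.881] 43.307014054153115
n 10 dp/row [-0.081 -0.18  -0.248] twist/row [-0.002 -0.    -0.004] tot deg [-3.8 -0.1 -7.1]
```

{"fn": "move_arm", "kwargs": {"dp": [[-0.081,-0.18,-0.248],[-0.081,-0.18,-0.248],[-0.081,-0.18,-0.248],[-0.081,-0.18,-0.248],[-0.081,-0.18,-0.248],[-0.081,-0.18,-0.248],[-0.081,-0.18,-0.248],[-0.081,-0.18,-0.248],[-0.081,-0.18,-0.248],[-0.081,-0.18,-0.248]], "twist": [[-0.002,0,-0.004],[-0.002,0,-0.004],[-0.002,0,-0.004],[-0.002,0,-0.004],[-0.002,0,-0.004],[-0.002,0,-0.004],[-0.002,0,-0.004],[-0.002,0,-0.004],[-0.002,0,-0.004],[-0.002,0,-0.004]], "hand": [0,0,0,0,0,0,0,0,0,0]}}

```text
time: 11.9
position: [0.4783, -0.0494, 0.2152]
ee_rot: [-0.22, 0.945, 0.053, 0.238]
ft_force: [0.2, -0.2, -1.5]
width: 0.0576
finger_force: 43.7
```

Run:
```python
from h import *
np.set_printoptions(precision=3,suppress=True)
s=manip.state();z=R.from_quat(s["ee_rot"]).as_matrix()[:,2];print(s["qpos"],s["qvel"],z,s["finger_force"])
B,RB=plan([.44,-.188,.215],40,28.4,n=10)
```

```text
[ 1.419  0.323 -1.405  2.255  0.184  0.402  1.968] [ 0.304 -0.252  0.021 -0.196 -1.233  0.246  1.433] [ 0.426  0.205 -0.881] 43.69113431079313
n 10 dp/row [ 0.193 -0.188 -0.103] twist/row [-0.004 -0.    -0.007] tot deg [ -6.8  -0.2 -12.1]
```

Run:
```python
from h import *
B,RB=plan([.44,-.188,.215],28,28.4,n=10)
```

```text
n 10 dp/row [ 0.172 -0.212 -0.092] twist/row [-0.0006 -0.0001 -0.0009] tot deg [-1.1 -0.2 -1.5]
```

{"fn": "move_arm", "kwargs": {"dp": [[0.172,-0.212,-0.092],[0.172,-0.212,-0.092],[0.172,-0.212,-0.092],[0.172,-0.212,-0.092],[0.172,-0.212,-0.092],[0.172,-0.212,-0.092],[0.172,-0.212,-0.092],[0.172,-0.212,-0.092],[0.172,-0.212,-0.092],[0.172,-0.212,-0.092]], "twist": [[-0.0006,0,-0.001],[-0.0006,0,-0.001],[-0.0006,0,-0.001],[-0.0006,0,-0.001],[-0.0006,0,-0.001],[-0.0006,0,-0.001],[-0.0006,0,-0.001],[-0.0006,0,-0.001],[-0.0006,0,-0.001],[-0.0006,0,-0.001]], "hand": [0,0,0,0,0,0,0,0,0,0]}}

```text
time: 13.15
position: [0.4396, -0.19, 0.2153]
ee_rot: [-0.235, 0.941, 0.058, 0.237]
ft_force: [0.1, 0.8, -2.1]
width: 0.0578
finger_force: 43.7
```

Run:
```python
from h import *
np.set_printoptions(precision=3,suppress=True)
s=manip.state();M=R.from_quat(s["ee_rot"]).as_matrix();print(s["position"],s["qpos"],s["qvel"],M[:,2],s["finger_force"])
p=manip.capture("wrist");save(p,"w4.png")
q=manip.capture("top")
for n,P in(("w",p),("t",q)):
    for k in("tray","tray_bottle","bottle"):
        for d in manip.mark_of(P,k)[:2]: print(n,k,round(d["conf"],2),np.array(d["xy"]),onz(P,d["xy"],0))
    print(n,"expected free spot",proj(P,[.416,-.19,.004]))
```

```text
[ 0.44  -0.19   0.215] [ 1.724  0.45  -1.393  2.179  0.114  0.557  2.398] [ 0.168  0.142  0.032 -0.102  0.078  0.152  0.197] [ 0.418  0.221 -0.881] 43.688442214624956
w tray_bottle 0.62 [368.9  93.6] [ 0.405 -0.08   0.   ]
w bottle 0.81 [261.2 168.8] [ 0.556 -0.132  0.   ]
w expected free spot [275.888  53.984]
t tray 0.86 [334.8 231.1] [ 0.408 -0.133  0.   ]
t tray_bottle 0.82 [319.4 231.7] [ 0.405 -0.082  0.   ]
t bottle 0.87 [297.8 158.7] [ 0.652 -0.01   0.   ]
t bottle 0.71 [362.3 214.6] [ 0.464 -0.226  0.   ]
t expected free spot [352.023 228.764]
```

View pics/w4.png

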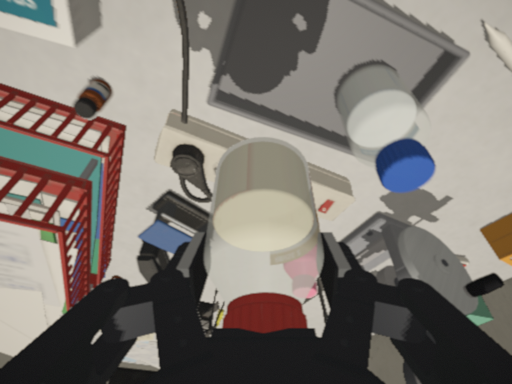

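Run:
```python
from h import *
np.set_printoptions(precision=3,suppress=True)
p=manip.capture("wrist")
a=onz(p,(210,102),.03);b=onz(p,(467,53),.03);print(a,b,(a+b)/2,np.linalg.norm(a-b), np.hypot(.13,.2))
A,RA=plan([.415,-.19,.13],28,28.4,n=8)
plan([.415,-.19,.072],28,28.4,A,RA,n=8)
```

```text
[ 0.479 -0.229  0.03 ] [ 0.329 -0.047  0.03 ] [ 0.404 -0.138  0.03 ] 0.2363082919627752 0.23853720883753127
n 8 dp/row [0.151 0.026 0.161] twist/row [-0. -0.  0.] tot deg [-0.1 -0.2  0.2]
n 8 dp/row [0.069 0.    0.128] twist/row [0. 0. 0.] tot deg [0. 0. 0.]
```

Run:
```python
from h import *
A,RA=plan([.411,-.191,.12],28,28.4,n=10)
plan([.411,-.191,.072],28,28.4,A,RA,n=8)
```

```text
n 10 dp/row [0.138 0.023 0.142] twist/row [-0.     -0.0001  0.0001] tot deg [-0.1 -0.2  0.2]
n 8 dp/row [0.057 0.    0.106] twist/row [0. 0. 0.] tot deg [0. 0. 0.]
```

{"fn": "move_arm", "kwargs": {"dp": [[0.138,0.023,0.142],[0.138,0.023,0.142],[0.138,0.023,0.142],[0.138,0.023,0.142],[0.138,0.023,0.142],[0.138,0.023,0.142],[0.138,0.023,0.142],[0.138,0.023,0.142],[0.138,0.023,0.142],[0.138,0.023,0.142]], "twist": [[0,0,0],[0,0,0],[0,0,0],[0,0,0],[0,0,0],[0,0,0],[0,0,0],[0,0,0],[0,0,0],[0,0,0]], "hand": [0,0,0,0,0,0,0,0,0,0]}}

```text
time: 14.85
position: [0.4104, -0.1919, 0.1195]
ee_rot: [-0.235, 0.941, 0.058, 0.237]
ft_force: [-0.2, -0.2, -1.8]
width: 0.0576
finger_force: 43.7
```

Run:
```python
from h import *
np.set_printoptions(precision=3,suppress=True)
s=manip.state();M=R.from_quat(s["ee_rot"]).as_matrix();print(s["position"],s["qpos"],s["qvel"],M[:,2],s["finger_force"])
plan([.411,-.191,.073],28,28.4,n=8)
```

```text
[ 0.41  -0.192  0.119] [ 1.564  0.544 -1.159  2.303  0.245  0.331  2.375] [-0.14   0.081  0.214  0.087  0.113 -0.186 -0.019] [ 0.419  0.221 -0.881] 43.69875434786081
n 8 dp/row [0.053 0.001 0.103] twist/row [-0. -0.  0.] tot deg [-0.1 -0.2  0.1]
```

{"fn": "move_arm", "kwargs": {"dp": [[0.053,0,0.103],[0.053,0,0.103],[0.053,0,0.103],[0.053,0,0.103],[0.053,0,0.103],[0.053,0,0.103],[0.053,0,0.103],[0.053,0,0.103],[0.01,0,0.018],[0.01,0,0.018]], "twist": [[0,0,0],[0,0,0],[0,0,0],[0,0,0],[0,0,0],[0,0,0],[0,0,0],[0,0,0],[0,0,0],[0,0,0]], "hand": [0,0,0,0,0,0,0,0,0,0]}}

```text
time: 16.1
position: [0.4114, -0.1915, 0.0717]
ee_rot: [-0.236, 0.941, 0.058, 0.237]
ft_force: [0.0, 0.5, -1.9]
width: 0.0578
finger_force: 43.7
```

Run:
```python
from h import *
np.set_printoptions(precision=3,suppress=True)
s=manip.state();M=R.from_quat(s["ee_rot"]).as_matrix();print(s["position"],s["qpos"],s["qvel"],M[:,2],s["ft_force"])
```

```text
[ 0.411 -0.192  0.072] [ 1.421  0.602 -0.993  2.329  0.328  0.207  2.332] [-0.019  0.01   0.022  0.003  0.023 -0.021 -0.017] [ 0.419  0.221 -0.881] [ 0.022  0.478 -1.909]
```

Creep down about 0.5 mm per row, watching the force.

{"fn": "move_arm", "kwargs": {"dp": [[0.005,0,0.009],[0.005,0,0.009],[0.005,0,0.009],[0.005,0,0.009],[0.005,0,0.009],[0.005,0,0.009],[0,0,0],[0,0,0],[0,0,0],[0,0,0]], "twist": [[0,0,0],[0,0,0],[0,0,0],[0,0,0],[0,0,0],[0,0,0],[0,0,0],[0,0,0],[0,0,0],[0,0,0]], "hand": [0,0,0,0,0,0,0,0,0,0]}}

```text
time: 17.35
position: [0.4114, -0.1915, 0.0687]
ee_rot: [-0.236, 0.941, 0.058, 0.237]
ft_force: [-1.4, 1.2, 4.1]
width: 0.058
finger_force: 44.2
```

{"fn": "move_arm", "kwargs": {"dp": [[0,0,0],[0,0,0],[0,0,0],[0,0,0],[0,0,0],[0,0,-0.15],[0,0,-0.25],[0,0,-0.4],[-0.1,0,-0.4],[-0.1,0,-0.4]], "twist": [[0,0,0],[0,0,0],[0,0,0],[0,0,0],[0,0,0],[0,0,0],[0,0,0],[0,0,0],[0,0,0],[0,0,0]], "hand": [0.6,0.8,0.8,0.8,0.8,0.8,0.8,0.8,0.8,0.8]}}

```text
time: 18.6
position: [0.385, -0.2052, 0.1447]
ee_rot: [-0.235, 0.941, 0.058, 0.237]
ft_force: [0.1, -0.1, -1.5]
width: 0.077
finger_force: 0.0
```

Run:
```python
from h import *
np.set_printoptions(precision=3,suppress=True)
s=manip.state();M=R.from_quat(s["ee_rot"]).as_matrix();print(s["position"],s["qpos"],s["qvel"],M[:,2],s["ft_force"])
P={n:manip.capture(n) for n in("scene","top","wrist")}
for n in P:
  for k in("bottle","tray_bottle"):
    for d in manip.mark_of(P[n],k)[:3]: print(n,k,round(d["conf"],2),np.array(d["xy"]),onz(P[n],d["xy"],.004))
a=cv2.resize(P["scene"]["pixels"][140:340,220:420,::-1],(400,400),interpolation=3)
# dial crop
b=cv2.resize(P["scene"]["pixels"][150:200,235:285,::-1],(400,400),interpolation=3)
cv2.imwrite("pics/e.png",np.hstack([a,b]))
```

```text
[ 0.385 -0.205  0.145] [ 1.751  0.537 -1.299  2.301  0.228  0.424  2.429] [ 0.625 -0.141 -0.611 -0.101 -0.259  0.445  0.197] [ 0.418  0.221 -0.881] [ 0.144 -0.139 -1.538]
scene bottle 0.83 [307. 312.] [ 0.41  -0.203  0.004]
scene tray_bottle 0.69 [270.2 288.5] [ 0.401 -0.074  0.004]
top bottle 0.72 [297.2 159.9] [ 0.647 -0.007  0.004]
top bottle 0.62 [352.4 231.7] [ 0.406 -0.191  0.004]
top tray_bottle 0.74 [317.2 230.8] [ 0.407 -0.074  0.004]
wrist bottle 0.72 [260.8 135.6] [ 0.41  -0.198  0.004]
wrist bottle 0.63 [294.8 283.9] [ 0.641 -0.013  0.004]
wrist tray_bottle 0.74 [361.4 175.6] [ 0.404 -0.083  0.004]
```

View pics/e.png

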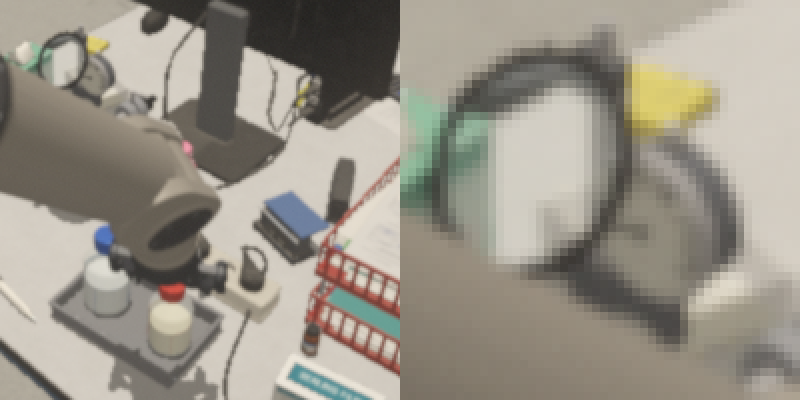

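Run:
```python
from h import *
np.set_printoptions(precision=3,suppress=True)
P={n:manip.capture(n) for n in("scene","top","wrist")}
s=manip.state();T=R.from_quat(s["ee_rot"]);M,t,K=cam(P["wrist"]);c=-M.T@t
ct=T.inv().apply(c-s["position"]);Rt=T.inv().as_matrix()@M.T
print("cam in tool",ct,"axes cols",Rt,K[0,0])
print("dial",tri([(P["scene"],(266,178)),(P["top"],(260.7,161.5))]))
np.savez("wc.npz",ct=ct,Rt=Rt,K=K)
def pw(pos,psi,th,X):
    Tm=tgtR(psi,th).as_matrix();c=np.array(pos)+Tm@ct;C=Tm@Rt;q=K@(C.T@(np.array(X)-c));return q[:2]/q[2],q[2],c
for pos,psi,th in([.49,.15,.125],0,35),([.49,.115,.051],0,35),([.38,.12,.2],10,60),([.42,.12,.2],10,75),([.36,.1,.2],15,45):
    print(pos,th,pw(pos,psi,th,[.6,.115,.22]),pw(pos,psi,th,[.5,.15,.125])[0])
```

```text
cam in tool [ 0.075 -0.001 -0.125] axes cols [[ 0.    -0.955 -0.297]
 [ 1.    -0.     0.001]
 [-0.001 -0.297  0.955]] 284.1899240534603
dial (array([0.594, 0.123, 0.207]), [np.float64(0.005450224478224521), np.float64(0.0054502244782244505)])
[0.49, 0.15, 0.125] 35 (array([206.179, 483.958]), np.float64(0.17054791425955398), array([0.357, 0.149, 0.185])) [264.668 266.174]
[0.49, 0.115, 0.051] 35 (array([265.076, 723.107]), np.float64(0.12527880300150268), array([0.357, 0.114, 0.111])) [360.732 458.769]
[0.38, 0.12, 0.2] 60 (array([228.469, 272.303]), np.float64(0.347768593057524), array([0.237, 0.094, 0.198])) [272.754 177.555]
[0.42, 0.12, 0.2] 75 (array([231.513, 231.638]), np.float64(0.31875597369352504), array([0.282, 0.095, 0.16 ])) [284.066 133.336]
[0.36, 0.1, 0.2] 45 (array([224.042, 324.215]), np.float64(0.3410043558703691), array([0.224, 0.063, 0.236])) [274.933 223.492]
```

```bash
cat >> h.py <<'E'
def pw(pos,psi,th,X):
    w=np.load("wc.npz");Tm=tgtR(psi,th).as_matrix();c=np.array(pos)+Tm@w["ct"];C=Tm@w["Rt"];q=w["K"]@(C.T@(np.array(X)-c));return q[:2]/q[2],q[2],c
E
python3 - <<'E'
from h import *
np.set_printoptions(precision=3,suppress=True)
for pos,psi,th in([.38,-.13,.27],40,45),([.38,-.1,.3],40,45),([.38,-.1,.33],38,40),([.36,-.08,.3],35,50):
    print(pos,th,pw(pos,psi,th,[.594,.123,.207]))
    plan(pos,psi,th,n=10)
E
```

```text
[0.38, -0.13, 0.27] 45 (array([298.278, 270.065]), np.float64(0.4601238581751942), array([ 0.272, -0.222,  0.306]))
n 10 dp/row [-0.214  0.132 -0.155] twist/row [-0.004 -0.009 -0.005] tot deg [ -7.2 -16.7  -9.5]
[0.38, -0.1, 0.3] 45 (array([284.224, 248.524]), np.float64(0.45700406596840093), array([ 0.272, -0.192,  0.336]))
n 10 dp/row [-0.278  0.182 -0.181] twist/row [-0.004 -0.009 -0.005] tot deg [ -7.2 -16.7  -9.5]
[0.38, -0.1, 0.33] 40 (array([290.364, 248.213]), np.float64(0.46561128828603315), array([ 0.272, -0.186,  0.378]))
n 10 dp/row [-0.3    0.183 -0.246] twist/row [-0.003 -0.006 -0.004] tot deg [ -5.6 -11.7  -8.1]
[0.36, -0.08, 0.3] 50 (array([283.258, 231.054]), np.float64(0.4618721193423495), array([ 0.243, -0.163,  0.323]))
n 10 dp/row [-0.271  0.241 -0.182] twist/row [-0.003 -0.012 -0.003] tot deg [ -4.5 -21.7  -5.3]
```

{"fn": "move_arm", "kwargs": {"dp": [[-0.278,0.08,-0.25],[-0.278,0.15,-0.2],[-0.278,0.182,-0.18],[-0.278,0.182,-0.18],[-0.278,0.182,-0.18],[-0.278,0.182,-0.18],[-0.278,0.182,-0.18],[-0.278,0.182,-0.18],[-0.278,0.21,-0.16],[-0.278,0.26,-0.14]], "twist": [[-0.004,-0.009,-0.005],[-0.004,-0.009,-0.005],[-0.004,-0.009,-0.005],[-0.004,-0.009,-0.005],[-0.004,-0.009,-0.005],[-0.004,-0.009,-0.005],[-0.004,-0.009,-0.005],[-0.004,-0.009,-0.005],[-0.004,-0.009,-0.005],[-0.004,-0.009,-0.005]], "hand": [0.8,0.8,0.8,0.8,0.8,0.8,0.8,0.8,0.8,0.8]}}

```text
time: 20.45
position: [0.4532, -0.1241, 0.2567]
ee_rot: [-0.308, 0.881, 0.149, 0.328]
ft_force: [1.3, 1.1, 0.4]
width: 0.0765
finger_force: 0.0
```

Run:
```python
from h import *
np.set_printoptions(precision=3,suppress=True)
s=manip.state();M=R.from_quat(s["ee_rot"]).as_matrix();print(s["position"],s["qpos"],s["qvel"],M[:,2])
P={n:manip.capture(n) for n in("scene","wrist")};p=P["wrist"]
d=proj(p,[.594,.123,.207]);print("dial px",d)
for k in("handle_mid","wheel_centre","magnifier","centres","plunger"):
    for q in manip.mark_of(p,k)[:2]: print(k,round(q["conf"],2),np.array(q["xy"]))
x,y=d.astype(int);x=min(max(x,100),412);y=min(max(y,75),309)
a=cv2.resize(p["pixels"][y-75:y+75,x-100:x+100,::-1],(800,600),interpolation=3)
cv2.imwrite("pics/f.png",a);print("crop origin",x-100,y-75)
np.save("scene0.npy",P["scene"]["pixels"])
```

```text
[ 0.453 -0.124  0.257] [ 1.757  0.473 -1.409  2.179 -0.371  0.617  2.958] [-0.204  0.074 -0.002 -0.128 -0.094  0.102  0.   ] [ 0.485  0.464 -0.741]
dial px [332.242 275.378]
handle_mid 0.96 [392.1 199.6]
wheel_centre 0.82 [360.3 184.3]
magnifier 0.28 [388.9 201.1]
centres 0.85 [292.8 168.1]
centres 0.23 [389.8 201.1]Traceback (most recent call last):
  File "<stdin>", line 7, in <module>
ValueError: it knows: bottle, centres, handle_mid, magnifier, tray, tray_bottle, tube_rack, wheel_centre
```

Run:
```python
from h import *
np.set_printoptions(precision=3,suppress=True)
s=manip.state();M=R.from_quat(s["ee_rot"]).as_matrix();print(s["position"],s["qpos"],M[:,2])
p=manip.capture("wrist");print(proj(p,[.594,.123,.207]))
a=p["pixels"][140:320,250:430,::-1]
cv2.imwrite("pics/f.png",cv2.resize(a,(600,600),interpolation=3))
np.save("scene0.npy",manip.capture("scene")["pixels"])
c,d=ray(p,(360.3,184.3))
for x in(.509,.515,.521):print("wheelc ray at x",x,c+d*(x-c[0])/d[0])
c,d=ray(p,(392.1,199.6))
for x in(.49,.499):print("handle ray at x",x,c+d*(x-c[0])/d[0])
```

```text
[ 0.452 -0.125  0.256] [ 1.759  0.471 -1.409  2.181 -0.371  0.616  2.958] [ 0.485  0.462 -0.743]
[332.328 277.908]
wheelc ray at x 0.509 [0.509 0.108 0.101]
wheelc ray at x 0.515 [0.515 0.12  0.094]
wheelc ray at x 0.521 [0.521 0.132 0.086]
handle ray at x 0.49 [0.49  0.147 0.122]
handle ray at x 0.499 [0.499 0.17  0.111]
```

View pics/f.png

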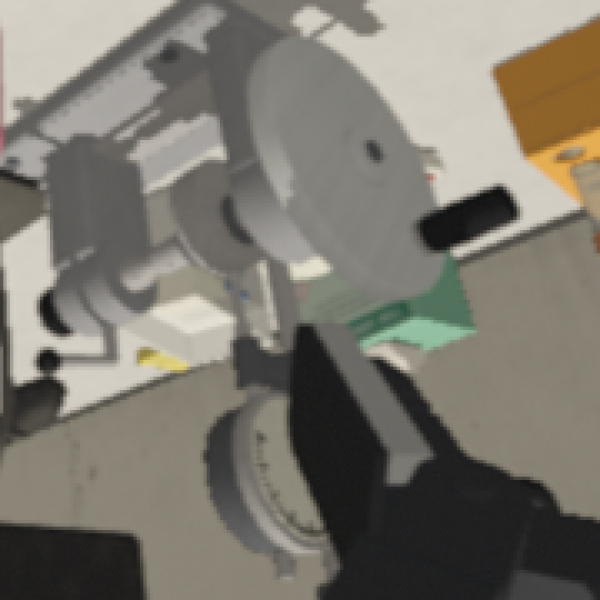

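{"fn": "move_arm", "kwargs": {"dp": [[0,0,0],[0,0,0],[0,0,0],[0,0,0],[0,0,0],[0,0,0],[0,0,0],[0,0,0],[0,0,0],[0,0,0]], "twist": [[0,0,0],[0,0,0],[0,0,0],[0,0,0],[0,0,0],[0,0,0],[0,0,0],[0,0,0],[0,0,0],[0,0,0]], "hand": [-0.6,-0.6,-0.6,-0.6,-0.6,-0.6,-0.6,-0.6,-0.6,-0.6]}}

```text
time: 22.1
position: [0.4524, -0.1246, 0.2561]
ee_rot: [-0.307, 0.881, 0.148, 0.327]
ft_force: [-0.4, -0.4, 0.5]
width: 0.0173
finger_force: 0.0
```

Run:
```python
from h import *
p=manip.capture("wrist");q=manip.capture("scene");np.save("scene0.npy",q["pixels"]);np.save("w0.npy",p["pixels"])
a=cv2.resize(p["pixels"][240:320,290:370,::-1],(500,500),interpolation=3)
b=cv2.resize(q["pixels"][155:200,245:290,::-1],(300,300),interpolation=3)
c=np.zeros((500,300,3),np.uint8);c[:300]=b
cv2.imwrite("pics/g.png",np.hstack([a,c]))
```

```text
(no output)
```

View pics/g.png

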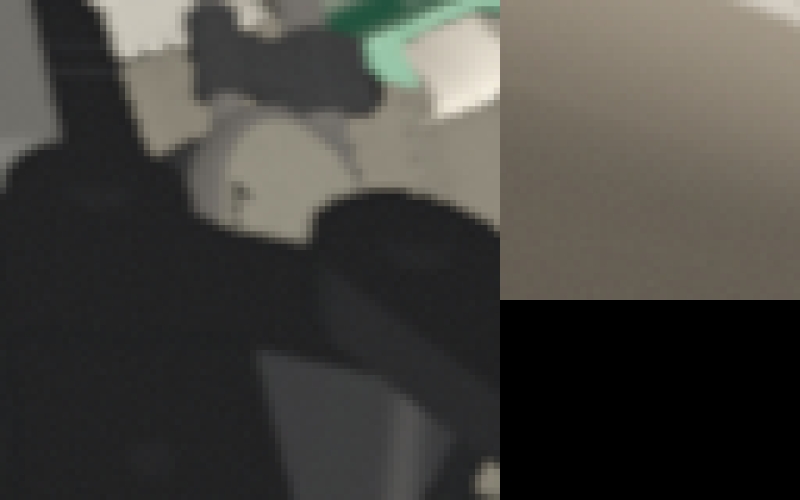

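Run:
```python
from h import *
np.set_printoptions(precision=3,suppress=True)
p=manip.capture("wrist");q=manip.capture("scene")
X,e=tri([(p,(345,284)),(q,(266,178))]);print(X,e)
X2=X
for pos,psi,th in([.42,-.08,.28],25,45),([.42,-.08,.28],30,45),([.40,-.08,.28],30,50),([.42,-.06,.30],30,48),([.42,-.03,.30],20,48):
    print(pos,psi,th,pw(pos,psi,th,X2),pw(pos,psi,th,[.505,.115,.27])[0]); plan(pos,psi,th,n=8)
```

```text
[0.568 0.108 0.224] [np.float64(0.0019173186755404564), np.float64(0.0019173186755403323)]
[0.42, -0.08, 0.28] 25 45 (array([349.501, 256.231]), np.float64(0.3565310873072864), array([ 0.292, -0.141,  0.316])) [402.999 287.89 ]
n 8 dp/row [-0.031  0.139 -0.048] twist/row [ 0.009 -0.002  0.006] tot deg [12.7 -3.5  8.3]
[0.42, -0.08, 0.28] 30 45 (array([332.886, 257.959]), np.float64(0.36410416850256694), array([ 0.298, -0.151,  0.316])) [384.385 289.664]
n 8 dp/row [-0.036  0.139 -0.044] twist/row [ 0.006 -0.002  0.003] tot deg [ 9.2 -3.3  4.7]
[0.4, -0.08, 0.28] 30 50 (array([321.879, 244.893]), np.float64(0.3838884172524383), array([ 0.276, -0.153,  0.303])) [367.3   276.522]
n 8 dp/row [-0.009  0.167 -0.071] twist/row [ 0.006 -0.006  0.003] tot deg [ 9.4 -8.3  4.3]
[0.42, -0.06, 0.3] 30 48 (array([319.09 , 231.176]), np.float64(0.3658752850463438), array([ 0.297, -0.132,  0.328])) [366.892 259.809]
n 8 dp/row [-0.092  0.182 -0.057] twist/row [ 0.006 -0.004  0.003] tot deg [ 9.3 -6.3  4.5]
[0.42, -0.03, 0.3] 20 48 (array([329.146, 225.052]), np.float64(0.34238846270653867), array([ 0.286, -0.08 ,  0.328])) [375.918 253.404]
n 8 dp/row [-0.104  0.25  -0.043] twist/row [ 0.011 -0.005  0.008] tot deg [16.4 -6.6 11.6]
```

Run:
```python
from h import *
np.set_printoptions(precision=3,suppress=True)
for pos,psi,th in([.42,-.09,.30],32,48),:
    print(pos,psi,th,pw(pos,psi,th,[.568,.108,.224]),pw(pos,psi,th,[.505,.115,.27])[0]); plan(pos,psi,th,n=8)
```

```text
[0.42, -0.09, 0.3] 32 48 (array([330.057, 235.234]), np.float64(0.38288776178097467), array([ 0.299, -0.167,  0.328])) [378.703 263.191]
n 8 dp/row [-0.065  0.12  -0.086] twist/row [ 0.005 -0.004  0.002] tot deg [ 7.9 -6.3  3. ]
```

{"fn": "move_arm", "kwargs": {"dp": [[-0.065,0.12,-0.086],[-0.065,0.12,-0.086],[-0.065,0.12,-0.086],[-0.065,0.12,-0.086],[-0.065,0.12,-0.086],[-0.065,0.12,-0.086],[-0.065,0.12,-0.086],[-0.065,0.12,-0.086],[0,0,0],[0,0,0]], "twist": [[0.005,-0.004,0.002],[0.005,-0.004,0.002],[0.005,-0.004,0.002],[0.005,-0.004,0.002],[0.005,-0.004,0.002],[0.005,-0.004,0.002],[0.005,-0.004,0.002],[0.005,-0.004,0.002],[0,0,0],[0,0,0]], "hand": [1,1,1,1,1,1,1,1,1,1]}}

```text
time: 23.55
position: [0.4834, -0.1132, 0.2675]
ee_rot: [-0.254, 0.89, 0.131, 0.355]
ft_force: [-0.8, -0.8, 0.7]
width: 0.0852
finger_force: 0.0
```

Run:
```python
from h import *
np.set_printoptions(precision=3,suppress=True)
s=manip.state();M=R.from_quat(s["ee_rot"]).as_matrix();print(s["position"],s["qpos"],M[:,2])
p=manip.capture("wrist");d=proj(p,[.568,.108,.224]);print(d);np.save("w1.npy",p["pixels"])
x,y=d.round().astype(int)
g=cv2.cvtColor(p["pixels"],cv2.COLOR_RGB2GRAY)
ch="@%#*+=-:. "
for r in range(y-38,y+38): print(r,"".join(ch[min(9,int(v)//22)] for v in g[r,x-45:x+45]))
print("col0",x-45)
```

```text
[ 0.483 -0.113  0.267] [ 1.721  0.422 -1.409  2.202 -0.517  0.496  2.958] [ 0.566  0.413 -0.714]
[380.198 258.058]
220 .............. ..=*####***##############*#######**+=-::...::....       ..:::::::::---==---
221 .............. ..-*####***######################*+=:...::::.....         ..::::::--=====--
222 .........       .-*####****#####################*+-:..:--:......           .:::::------=--
223 .........    ...:=*######**###**#########*#######*=:...........            .:::::---------
224    ....   ...:--=*####*#***####***#######*########*=-..........             .:::----------
225           :--++***######***#######**#####****######*=:.........             .::-----------
226         :-=+*******####*****#############**####*####+-........              .:-=----------
227       .-=+*********##***++****###########***##***###+-.......               .-==----------
228     :-=+********+++***++==+**+*****#######*##***#*##+-.....:..              .-=-----------
229   .:=+********+++===+++===+++++++++***###*****######+-:...:::.             :--------------
230 :--++*******++====-======+++++=
[... 5543 characters left out ...]
%%%%%%%%%%%%%%%%%%%%%%%%##
289 ----------------=*%%%%%%%%%%%%%%%%%%%%%%%%%%#+=====+*%%%%%%%%%%%%%%%%%%%%%%%%%%%%%%%%%%###
290 -----------------=#%%%%%%%%%%%%%%%%%%%%%%%%%#*+++++*#%%%%%%%%%%%%%%%%%%%%%%%%%%%%%%%%%%%##
291 -----------------=*%%%%%%%%%%%%%%%%%%%%%%%%%%######%%%%%%%%%%%%%%%%%%%%%%%%%%%%%%%%%%%%%##
292 ------------------=#%%%%%%%%%%%%%%%%%%%%%%%%%%%%%%%%%%%%%%%%%%%%%%%%%%%%%%%%%%%%%%%%%%%%%#
293 ------------------=*%%%%%%%%%%%%%%%%%%%%%%%%%%%%%%%%%%%%%%%%%%%%%%%%%%%%%%%%%%%%%%%%%%%%%%
294 -------------------=#%%%%%%%%%%%%%%%%%%%%%%%%%%%%%%%%%%%%%%%%%%%%%%%%%%%%%%%%%%%%%%%%%%%%%
295 -------------------=*%%%%%%%%%%%%%%%%%%%%%%%%%%%%%%%%%%%%%%%%%%%%%%%%%%%%%%%%%%%%%%%%%%%%%
col0 335
```

Run:
```python
from h import *
A,RA=plan([.40,.0,.26],14,36,n=10)
B,RB=plan([.43,.150,.19],4,36,A,RA,n=10)
```

```text
n 10 dp/row [ 0.067  0.274 -0.026] twist/row [0.0081 0.0043 0.007 ] tot deg [14.6  7.8 12.6]
n 10 dp/row [-0.002  0.288  0.174] twist/row [0.0033 0.     0.0045] tot deg [5.9 0.  8.1]
```

{"fn": "move_arm", "kwargs": {"dp": [[0.067,0.2,-0.1],[0.067,0.274,-0.06],[0.067,0.274,-0.026],[0.067,0.274,-0.026],[0.067,0.274,-0.026],[0.067,0.274,-0.026],[0.067,0.274,-0.026],[0.067,0.274,-0.026],[0.067,0.3,0.01],[0.067,0.3,0.01]], "twist": [[0.0081,0.0043,0.007],[0.0081,0.0043,0.007],[0.0081,0.0043,0.007],[0.0081,0.0043,0.007],[0.0081,0.0043,0.007],[0.0081,0.0043,0.007],[0.0081,0.0043,0.007],[0.0081,0.0043,0.007],[0.0081,0.0043,0.007],[0.0081,0.0043,0.007]], "hand": [0.3,0.3,0.3,0.3,0.3,0.3,0.3,0.3,0.3,0.3]}}

```text
time: 24.85
position: [0.4383, -0.0214, 0.2401]
ee_rot: [-0.124, 0.949, 0.049, 0.286]
ft_force: [-0.1, 0.1, -0.0]
width: 0.0555
finger_force: 0.0
```

Run:
```python
from h import *
np.set_printoptions(precision=3,suppress=True)
s=manip.state();M=R.from_quat(s["ee_rot"]).as_matrix();print(s["position"],s["qpos"],M[:,2])
p=manip.capture("wrist");q=manip.capture("scene");np.save("w2.npy",p["pixels"])
print("dial px",proj(p,[.568,.108,.224]))
for k in("handle_mid","wheel_centre"):
    for d in manip.mark_of(p,k)[:1]:
        c,r=ray(p,d["xy"]);print(k,round(d["conf"],2),np.array(d["xy"]),[np.round(c+r*(x-c[0])/r[0],3) for x in(.488,.492,.496,.51,.514,.518)])
B,RB=plan([.43,.150,.19],4,36,n=10)
g=cv2.cvtColor(q["pixels"],cv2.COLOR_RGB2GRAY)
ch="@%#*+=-:. "
for r in range(160,200): print(r,"".join(ch[min(9,int(v)//22)] for v in g[r,245:290]))
```

```text
[ 0.438 -0.021  0.24 ] [ 1.452 -0.138 -1.247  2.395 -1.041  0.45   2.889] [ 0.53   0.163 -0.832]
dial px [356.48 313.16]
handle_mid 0.92 [406.8 198.2] [array([0.488, 0.14 , 0.137]), array([0.492, 0.145, 0.133]), array([0.496, 0.149, 0.129]), array([0.51 , 0.165, 0.116]), array([0.514, 0.169, 0.112]), array([0.518, 0.174, 0.109])]
wheel_centre 0.96 [362.8 183.4] [array([0.488, 0.094, 0.127]), array([0.492, 0.098, 0.123]), array([0.496, 0.101, 0.119]), array([0.51 , 0.113, 0.105]), array([0.514, 0.117, 0.101]), array([0.518, 0.12 , 0.097])]
n 10 dp/row [0.028 0.343 0.106] twist/row [ 0.004 -0.001  0.005] tot deg [ 7.4 -2.4  8.6]
160 ==+++++++++**+****-.        ..               
161 ==++++++++**+=+***-.   ... ...               
162 ==++++++++**=-=+*+-.   .. ..::.              
163 ==++++++++**=--=+*-.     .:--:               
164 =++++++++++*+=-=+*=:..  .:-::.               
165 ==+++++++++**==-=*+-::...::..                
166 ==++++++++++=---=*+=---:-:.                  
167 ==+++++++++=-:--=+*=--===-..                 
168 ==++++++++++=---=+*=--====-:.                
169 ==+++++++++
[... 834 characters left out ...]

186 +++++++++++++++++*####*+==-:     .:::::::::..
187 ++++++++++++++++**#####*+=:   ..:::---::-=--:
188 +++++++++++++++**#######*=....:::----:::-=-:-
189 ++++++++++++++**########*=::::--------::==-::
190 ++++++++++++++*#########*+------------:-==-::
191 +++++++++++++*##########*+----------::::-==-:
192 +++++++++++**###########*+-----------::::-=--
193 ++++++++++**############*=------=====-::::-=-
194 ++++++++***#############*=------==+++=-:::-==
195 ++++++***###############*=------=+++=+=----==
196 +******#################*+=-----===--====--==
197 ***######################*+==---=-:::-=+=====
198 ##########################*+=----::::-=++===+
199 ##########################**+--:::::--=++++++
```

Run:
```python
from h import *
np.set_printoptions(precision=3,suppress=True)
print(pw([.411,.219,.33],-35,40,[.568,.108,.224]),pw([.411,.219,.33],-35,40,[.505,.119,.27])[0])
A,RA=plan([.395,.06,.30],-5,38,n=8)
B,RB=plan([.411,.219,.33],-35,40,A,RA,n=12)
```

```text
(array([262.988, 228.136]), np.float64(0.36078815805755765), array([0.298, 0.297, 0.378])) [236.151 245.348]
n 8 dp/row [-0.01   0.215 -0.176] twist/row [ 0.009 -0.003  0.011] tot deg [12.8 -4.5 15.8]
n 12 dp/row [ 0.024  0.259 -0.085] twist/row [ 0.009 -0.001  0.011] tot deg [18.9 -2.  23.3]
```

Run:
```python
from h import *
np.set_printoptions(precision=3,suppress=True)
ring=[]
for a in np.arange(0,360,30):
    a=np.radians(a); v=np.array([.056,0,.068]);v/=np.linalg.norm(v); ring.append(np.array([.518,.119,.271])+.0455*(np.cos(a)*np.array([0,1,0])+np.sin(a)*v))
for pos,psi,th in([.45,.25,.31],-50,42),([.46,.25,.29],-50,45),([.45,.24,.28],-45,45):
    r=np.array([pw(pos,psi,th,x)[0] for x in ring])
    print(pos,psi,pw(pos,psi,th,[.568,.108,.224])[:2],pw(pos,psi,th,[.590,.118,.215])[0],"ring cols",r[:,0].min(),r[:,0].max(),"rows",r[:,1].min(),r[:,1].max())
pos=[.45,.25,.30]
A,RA=plan([.395,.06,.28],-5,38,n=8)
B,RB=plan(pos,-50,44,A,RA,n=14)
```

```text
[0.45, 0.25, 0.31] -50 (array([262.983, 234.623]), np.float64(0.34437706103111554)) [281.642 229.777] ring cols 201.44975435112408 268.68016395225726 rows 221.94551991139514 303.81664495057015
[0.46, 0.25, 0.29] -50 (array([256.391, 240.076]), np.float64(0.33016606400829784)) [276.035 234.458] ring cols 191.16074263876922 260.120466021774 rows 232.61254731757074 315.9316102488028
[0.45, 0.24, 0.28] -45 (array([255.083, 248.177]), np.float64(0.3242513076994863)) [274.498 242.729] ring cols 189.27796540803905 264.76385794493103 rows 241.3545695586679 327.4396792099411
n 8 dp/row [ 0.019  0.215 -0.135] twist/row [ 0.009 -0.003  0.011] tot deg [12.8 -4.5 15.8]
n 14 dp/row [ 0.029  0.282 -0.066] twist/row [ 0.012 -0.002  0.013] tot deg [29.5 -5.7 34. ]
```

Run:
```python
from h import *
A,RA=plan([.395,.06,.28],-5,38,n=6)
B,RB=plan([.45,.25,.31],-50,42,A,RA,n=11)
```

```text
n 6 dp/row [ 0.027  0.286 -0.182] twist/row [ 0.0119 -0.0041  0.0146] tot deg [12.8 -4.5 15.8]
n 11 dp/row [ 0.029  0.358 -0.098] twist/row [ 0.0146 -0.0019  0.0174] tot deg [28.9 -3.8 34.5]
```

{"fn": "move_arm", "kwargs": {"dp": [[0.03,0.286,-0.182],[0.03,0.286,-0.182],[0.03,0.286,-0.182],[0.03,0.286,-0.182],[0.03,0.286,-0.182],[0.03,0.286,-0.182],[0.03,0.36,-0.1],[0.03,0.36,-0.1],[0.03,0.36,-0.1],[0.03,0.36,-0.1]], "twist": [[0.012,-0.004,0.0146],[0.012,-0.004,0.0146],[0.012,-0.004,0.0146],[0.012,-0.004,0.0146],[0.012,-0.004,0.0146],[0.012,-0.004,0.0146],[0.0146,-0.002,0.0174],[0.0146,-0.002,0.0174],[0.0146,-0.002,0.0174],[0.0146,-0.002,0.0174]], "hand": [1,1,1,1,1,1,1,1,1,1]}}

```text
time: 26.3
position: [0.3994, 0.0935, 0.2835]
ee_rot: [0.104, 0.948, -0.045, 0.296]
ft_force: [-0.2, 0.0, -0.3]
width: 0.0855
finger_force: 0.0
```

Run:
```python
from h import *
np.set_printoptions(precision=3,suppress=True)
s=manip.state();M=R.from_quat(s["ee_rot"]).as_matrix();print(s["position"],s["qpos"],M[:,2])
plan([.45,.25,.31],-50,42,n=10)
```

```text
[0.399 0.094 0.283] [ 0.592 -0.323 -1.07   2.372  0.281  0.495  0.612] [ 0.552 -0.147 -0.821]
n 10 dp/row [ 0.033  0.321 -0.101] twist/row [ 0.012 -0.004  0.017] tot deg [22.  -6.5 29.8]
```

{"fn": "move_arm", "kwargs": {"dp": [[0.033,0.321,-0.101],[0.033,0.321,-0.101],[0.033,0.321,-0.101],[0.033,0.321,-0.101],[0.033,0.321,-0.101],[0.033,0.321,-0.101],[0.033,0.321,-0.101],[0.033,0.321,-0.101],[0.033,0.321,-0.101],[0.033,0.321,-0.101]], "twist": [[0.012,-0.004,0.017],[0.012,-0.004,0.017],[0.012,-0.004,0.017],[0.012,-0.004,0.017],[0.012,-0.004,0.017],[0.012,-0.004,0.017],[0.012,-0.004,0.017],[0.012,-0.004,0.017],[0.012,-0.004,0.017],[0.012,-0.004,0.017]], "hand": [1,1,1,1,1,1,1,1,1,1]}}

```text
time: 27.55
position: [0.4332, 0.2458, 0.3077]
ee_rot: [0.389, 0.85, -0.148, 0.322]
ft_force: [0.5, 1.0, 0.3]
width: 0.0851
finger_force: 0.0
```

Run:
```python
from h import *
np.set_printoptions(precision=3,suppress=True)
s=manip.state();M=R.from_quat(s["ee_rot"]).as_matrix();print(s["position"],s["qpos"],M[:,2])
p=manip.capture("wrist");d=proj(p,[.575,.11,.222]);print(d);np.save("w3.npy",p["pixels"])
for k in("handle_mid","wheel_centre"):
    for m in manip.mark_of(p,k)[:1]:
        c,r=ray(p,m["xy"]);print(k,round(m["conf"],2),np.array(m["xy"]),[np.round(c+r*(x-c[0])/r[0],3) for x in(.492,.496,.514,.518)])
x,y=d.round().astype(int)
cv2.imwrite("pics/i.png",cv2.resize(p["pixels"][max(0,y-60):y+60,x-80:x+80,::-1],(800,600),interpolation=3))
```

```text
[0.433 0.246 0.308] [-0.109  0.448 -1.18   1.931  0.966  1.626 -0.888] [ 0.433 -0.502 -0.749]
[277.407 239.973]
handle_mid 0.88 [252.  134.5] [array([0.492, 0.16 , 0.132]), array([0.496, 0.155, 0.126]), array([0.514, 0.131, 0.099]), array([0.518, 0.126, 0.093])]
wheel_centre 0.83 [250.5 140. ] [array([0.492, 0.157, 0.138]), array([0.496, 0.152, 0.132]), array([0.514, 0.129, 0.107]), array([0.518, 0.123, 0.101])]
```

View pics/i.png

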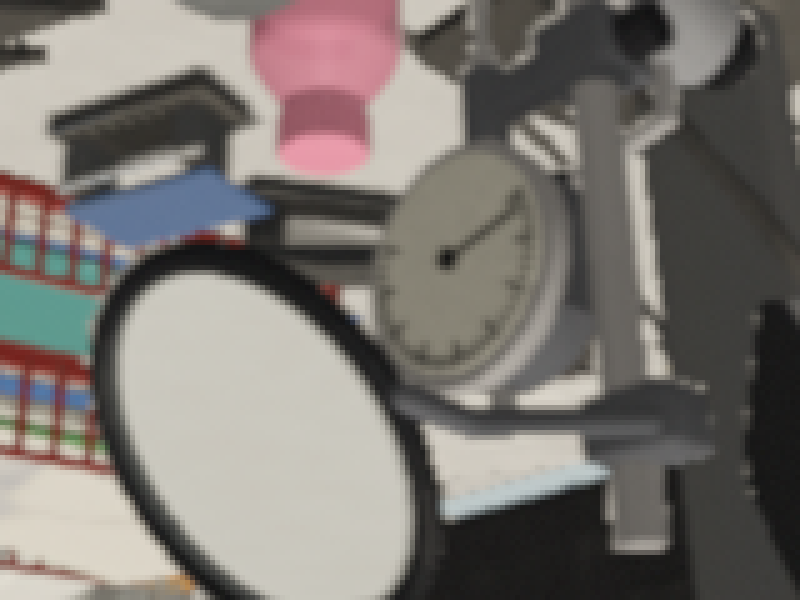

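```bash
cat >> h.py <<'E'
def dialread(p,c0,xp=.575):
    M,t,K=cam(p); c,d=ray(p,c0); C=c+d*(xp-c[0])/d[0]
    g=cv2.cvtColor(p["pixels"],cv2.COLOR_RGB2GRAY).astype(np.float32)
    out=[]
    for a in range(0,360,6): # clockwise from 12 as seen from the robot (right = -y)
        s,co=np.sin(np.radians(a)),np.cos(np.radians(a))
        f=lambda r:float(cv2.remap(g,*[np.float32([[v]]) for v in proj(p,C+r*np.array([0,-s,co]))],1)[0,0])
        out.append((a,[round(np.mean([f(r) for r in rr])) for rr in((.006,.008,.010),(.012,.014,.016),(.018,.0195),(.021,.0225),(.024,.0255))]))
    return C,out
E
python3 - <<'E'
from h import *
p=manip.capture("wrist");d=proj(p,[.575,.11,.222]);x,y=d.round().astype(int);print(x,y)
c0=(x-80+447/5,y-60+260/5);print(c0)
C,o=dialread(p,c0);print(C)
for a,v in o: print(a,v)
E
```

```text
277 240
(np.float64(286.4), np.float64(232.0))
[0.575      0.12682389 0.21604596]
0 [132, 132, 128, 97, 86]
6 [132, 132, 128, 110, 93]
12 [132, 132, 132, 123, 94]
18 [131, 132, 132, 124, 90]
24 [131, 131, 131, 118, 92]
30 [131, 131, 129, 102, 80]
36 [131, 131, 131, 116, 90]
42 [131, 131, 130, 125, 95]
48 [131, 131, 130, 126, 96]
54 [131, 131, 128, 115, 92]
60 [131, 131, 129, 105, 80]
66 [131, 131, 131, 125, 96]
72 [130, 131, 132, 126, 99]
78 [129, 131, 130, 126, 104]
84 [127, 131, 126, 106, 91]
90 [123, 131, 129, 112, 86]
96 [119, 130, 131, 126, 111]
102 [116, 130, 131, 128, 110]
108 [112, 129, 130, 125, 111]
114 [112, 130, 124, 103, 89]
120 [111, 130, 130, 127, 126]
126 [112, 130, 131, 132, 129]
132 [114, 130, 130, 130, 129]
138 [117, 130, 131, 130, 128]
144 [120, 130, 130, 129, 127]
150 [124, 131, 131, 130, 128]
156 [126, 131, 130, 129, 128]
162 [129, 131, 131, 131, 130]
168 [130, 131, 131, 130, 129]
174 [131, 132, 131, 130, 129]
180 [131, 131, 131, 130, 128]
186 [131, 131, 131, 130, 129]
192 [130, 130, 130, 131, 129]
198 [129, 131, 131, 131, 129]
204 [128, 130, 131, 132, 130]
210 [127, 130, 130, 131, 131]
216 [124, 131, 130, 130, 130]
222 [119, 131, 130, 130, 129]
228 [111, 132, 132, 132, 129]
234 [100, 131, 131, 131, 129]
240 [91, 118, 124, 112, 119]
246 [88, 93, 103, 86, 91]
252 [97, 86, 84, 86, 102]
258 [117, 115, 116, 113, 104]
264 [126, 129, 128, 123, 113]
270 [129, 131, 120, 105, 106]
276 [130, 131, 125, 97, 103]
282 [130, 130, 128, 122, 116]
288 [131, 130, 130, 121, 120]
294 [131, 132, 131, 123, 120]
300 [132, 132, 123, 106, 110]
306 [131, 131, 121, 110, 113]
312 [131, 132, 131, 124, 118]
318 [131, 132, 131, 124, 115]
324 [131, 132, 131, 120, 116]
330 [131, 132, 128, 96, 101]
336 [132, 132, 123, 104, 106]
342 [132, 131, 129, 119, 106]
348 [132, 131, 132, 119, 105]
354 [132, 132, 132, 118, 96]
```

Run:
```python
from h import *
A,RA=plan([.438,.154,.196],0,36,n=12)
z=RA.apply([0,0,1]);print(z)
plan(np.array([.489,.154,.1245])+.002*z,0,36,A,RA,n=6)
```

```text
n 12 dp/row [ 0.063 -0.139  0.19 ] twist/row [-0.0142  0.0024 -0.0177] tot deg [-30.7   5.1 -38.2]
[ 0.58778525  0.         -0.80901699]
n 6 dp/row [0.003 0.    0.299] twist/row [0. 0. 0.] tot deg [0. 0. 0.]
```

{"fn": "move_arm", "kwargs": {"dp": [[0.076,-0.167,0.22],[0.076,-0.167,0.22],[0.076,-0.167,0.22],[0.076,-0.167,0.22],[0.076,-0.167,0.22],[0.076,-0.167,0.22],[0.076,-0.167,0.22],[0.076,-0.167,0.22],[0.076,-0.167,0.22],[0.076,-0.167,0.22]], "twist": [[-0.017,0.0028,-0.021],[-0.017,0.0028,-0.021],[-0.017,0.0028,-0.021],[-0.017,0.0028,-0.021],[-0.017,0.0028,-0.021],[-0.017,0.0028,-0.021],[-0.017,0.0028,-0.021],[-0.017,0.0028,-0.021],[-0.017,0.0028,-0.021],[-0.017,0.0028,-0.021]], "hand": [0.3,0.3,0.3,0.3,0.3,0.3,0.3,0.3,0.3,0.3]}}

```text
time: 29.0
position: [0.4298, 0.1539, 0.201]
ee_rot: [0.002, 0.95, -0.0, 0.312]
ft_force: [3.9, -2.5, -1.7]
width: 0.0556
finger_force: 0.0
```

Run:
```python
from h import *
np.set_printoptions(precision=3,suppress=True)
s=manip.state();M=R.from_quat(s["ee_rot"]).as_matrix();print(s["position"],s["qpos"],M[:,2])
p=manip.capture("wrist")
for k in("handle_mid","wheel_centre"):
    for m in manip.mark_of(p,k)[:1]:
        c,r=ray(p,m["xy"]);print(k,round(m["conf"],2),np.array(m["xy"]),[np.round(c+r*(x-c[0])/r[0],3) for x in(.492,.496,.500,.514,.518,.522)])
z=tgtR(0,36).apply([0,0,1])
G=np.array([.489,.154,.1245])+.002*z
A,RA=plan(G-.06*z,0,36,n=4); plan(G,0,36,A,RA,n=5)
```

```text
[0.43  0.154 0.201] [ 0.601  0.189 -1.401  2.436  1.361  0.62  -0.335] [ 0.593 -0.002 -0.805]
handle_mid 0.83 [261.  203.5] [array([0.492, 0.152, 0.127]), array([0.496, 0.152, 0.125]), array([0.5  , 0.151, 0.122]), array([0.514, 0.151, 0.113]), array([0.518, 0.151, 0.11 ]), array([0.522, 0.151, 0.107])]
wheel_centre 0.66 [232.2 192.3] [array([0.492, 0.127, 0.116]), array([0.496, 0.126, 0.113]), array([0.5  , 0.126, 0.11 ]), array([0.514, 0.124, 0.1  ]), array([0.518, 0.123, 0.097]), array([0.522, 0.123, 0.094])]
n 4 dp/row [-0.017  0.006  0.192] twist/row [-0.     0.    -0.001] tot deg [-0.3  0.3 -0.5]
n 5 dp/row [0.   0.   0.24] twist/row [0. 0. 0.] tot deg [0. 0. 0.]
```

{"fn": "move_arm", "kwargs": {"dp": [[-0.017,0,0.19],[-0.017,0,0.19],[-0.017,0,0.19],[-0.017,0,0.19],[0,0,0.24],[0,0,0.24],[0,0,0.24],[0,0,0.24],[0,0,0.24],[0,0,0]], "twist": [[0,0,-0.001],[0,0,0],[0,0,0],[0,0,0],[0,0,0],[0,0,0],[0,0,0],[0,0,0],[0,0,0],[0,0,0]], "hand": [0.3,0.3,0.3,0.3,0.3,0.3,0.3,0.3,0.3,-0.8], "force": 25}}

```text
time: 30.4
position: [0.4898, 0.1549, 0.123]
ee_rot: [0.002, 0.95, -0.001, 0.311]
ft_force: [-0.6, -0.6, 0.5]
width: 0.0381
finger_force: 0.0
```

{"fn": "move_arm", "kwargs": {"dp": [[0,0,0],[0,0,0],[0,0,0],[0,0,0],[0,0,0],[0,0,0],[0,0,0],[0,0,0],[0,0,0],[0,0,0]], "twist": [[0,0,0],[0,0,0],[0,0,0],[0,0,0],[0,0,0],[0,0,0],[0,0,0],[0,0,0],[0,0,0],[0,0,0]], "hand": [-0.9,-0.9,-0.9,-0.9,-0.9,-0.9,-0.9,-0.9,-0.9,-0.9]}}

```text
time: 31.65
position: [0.4899, 0.1541, 0.1234]
ee_rot: [0.002, 0.95, -0.001, 0.311]
ft_force: [-4.1, -4.0, -0.5]
width: 0.017
finger_force: 25.2
```

Run:
```python
from h import *
np.set_printoptions(precision=3,suppress=True)
s=manip.state();T=R.from_quat(s["ee_rot"]);M=T.as_matrix();print(s["position"],s["qpos"],M[:,2],s["ft_force"])
cy,cz=.1195,.095
a0=np.arctan2(s["position"][2]+.0016-cz,s["position"][1]-cy);print("angle",np.degrees(a0),np.hypot(s["position"][2]+.0016-cz,s["position"][1]-cy))
# turn downwards (decreasing angle) 180 deg in 20 rows of 9 deg
for i in range(20):
    a,b=a0-np.radians(9*i),a0-np.radians(9*i+9)
    d=.044*np.array([0,np.cos(b)-np.cos(a),np.sin(b)-np.sin(a)])
    print(i,np.round(T.inv().apply(d)/.05,3))
```

```text
[0.49  0.154 0.123] [ 0.356  0.545 -1.167  2.396  1.735  0.85  -0.555] [ 0.592 -0.003 -0.806] [-4.07  -3.979 -0.461]
angle 40.93512932723195 0.04582019316452868
0 [0.066 0.082 0.089]
1 [0.073 0.064 0.099]
2 [0.078 0.044 0.105]
3 [0.081 0.023 0.11 ]
4 [0.082 0.001 0.111]
5 [ 0.081 -0.02   0.11 ]
6 [ 0.078 -0.042  0.106]
7 [ 0.073 -0.062  0.1  ]
8 [ 0.066 -0.08   0.091]
9 [ 0.058 -0.097  0.08 ]
10 [ 0.048 -0.111  0.066]
11 [ 0.037 -0.123  0.052]
12 [ 0.025 -0.131  0.036]
13 [ 0.013 -0.136  0.019]
14 [ 0.    -0.138  0.001]
15 [-0.013 -0.137 -0.016]
16 [-0.025 -0.132 -0.033]
17 [-0.037 -0.124 -0.049]
18 [-0.048 -0.112 -0.064]
19 [-0.058 -0.098 -0.078]
```

{"fn": "move_arm", "kwargs": {"dp": [[0.066,0.082,0.089],[0.073,0.064,0.099],[0.078,0.044,0.105],[0.081,0.023,0.11],[0.082,0.001,0.111],[0.081,-0.02,0.11],[0.078,-0.042,0.106],[0.073,-0.062,0.1],[0.066,-0.08,0.091],[0.058,-0.097,0.08]], "twist": [[0,0,0],[0,0,0],[0,0,0],[0,0,0],[0,0,0],[0,0,0],[0,0,0],[0,0,0],[0,0,0],[0,0,0]], "hand": [-0.9,-0.9,-0.9,-0.9,-0.9,-0.9,-0.9,-0.9,-0.9,-0.9]}}

```text
time: 32.9
position: [0.4901, 0.152, 0.0623]
ee_rot: [0.0, 0.95, 0.001, 0.312]
ft_force: [-7.7, -1.3, 8.2]
width: 0.0174
finger_force: 26.0
```

Run:
```python
from h import *
np.set_printoptions(precision=3,suppress=True)
s=manip.state();T=R.from_quat(s["ee_rot"]);M=T.as_matrix();print(s["position"],s["qpos"],M[:,2],s["ft_force"],s["width"],s["finger_force"])
```

```text
[0.49  0.152 0.062] [ 0.281  0.727 -1.089  2.424  1.94   0.979 -0.701] [ 0.593  0.001 -0.805] [-7.731 -1.264  8.237] 0.017404004423276616 25.99824607372284
```

{"fn": "move_arm", "kwargs": {"dp": [[0.048,-0.111,0.066],[0.037,-0.123,0.052],[0.025,-0.131,0.036],[0.013,-0.136,0.019],[0,-0.138,0.001],[-0.013,-0.137,-0.016],[-0.025,-0.132,-0.033],[-0.037,-0.124,-0.049],[-0.048,-0.112,-0.064],[-0.058,-0.098,-0.078]], "twist": [[0,0,0],[0,0,0],[0,0,0],[0,0,0],[0,0,0],[0,0,0],[0,0,0],[0,0,0],[0,0,0],[0,0,0]], "hand": [-0.9,-0.9,-0.9,-0.9,-0.9,-0.9,-0.9,-0.9,-0.9,-0.9]}}

```text
time: 34.15
position: [0.4966, 0.0915, 0.0628]
ee_rot: [0.004, 0.954, -0.001, 0.301]
ft_force: [-30.0, -1.2, -9.1]
width: 0.0169
finger_force: 26.2
```

Run:
```python
from h import *
np.set_printoptions(precision=3,suppress=True)
s=manip.state();T=R.from_quat(s["ee_rot"]);M=T.as_matrix();print(s["position"],s["qpos"],M[:,2],s["ft_force"],s["width"],s["finger_force"])
a=np.array([[.1541,.1234],[.152,.0623],s["position"][1:]])
m=np.c_[2*a,np.ones(3)];v=np.linalg.solve(m,(a**2).sum(1));print("circle",v[:2],np.sqrt(v[2]+v[0]**2+v[1]**2))
for x in a:print(np.degrees(np.arctan2(x[1]-v[1],x[0]-v[0])),np.degrees(np.arctan2(x[1]-.0938,x[0]-.1205)))
```

```text
[0.497 0.092 0.063] [ 0.65   1.004 -1.406  2.436  1.946  1.203 -0.392] [ 0.574 -0.005 -0.819] [-30.005  -1.228  -9.108] 0.01686869223538227 26.198608875274658
circle [0.122 0.094] 0.04355878577976917
42.600321733621584 41.37851529588267
-46.53727075216795 -44.99999999999999
-134.4498710345746 -133.07747503300124
```

{"fn": "move_arm", "kwargs": {"dp": [[0,0,0],[0,0,0],[0,0,0],[0,0,-0.1],[0,0,-0.2],[0,0,-0.3],[0,0,-0.4],[0,0,-0.4],[0,0,-0.4],[0,0.1,-0.3]], "twist": [[0,0,0],[0,0,0],[0,0,0],[0,0,0],[0,0,0],[0,0,0],[0,0,0],[0,0,0],[0,0,0],[0,0,0]], "hand": [0,0,0,0,0,0,0,0,0.5,1]}}

```text
time: 35.4
position: [0.4647, 0.1062, 0.1598]
ee_rot: [0.003, 0.954, -0.006, 0.299]
ft_force: [-0.3, 0.1, -0.8]
width: 0.0772
finger_force: 0.0
```

Run:
```python
from h import *
np.set_printoptions(precision=3,suppress=True)
s=manip.state();T=R.from_quat(s["ee_rot"]);M=T.as_matrix();print(s["position"],s["qpos"],M[:,2],s["ft_force"],s["width"])
plan([.433,.246,.308],-49,41.5,n=14)
```

```text
[0.465 0.106 0.16 ] [ 0.685  0.464 -1.41   2.436  1.589  0.78  -0.351] [ 0.571 -0.012 -0.821] [-0.339  0.128 -0.751] 0.07723482877273104
n 14 dp/row [-0.028  0.159 -0.25 ] twist/row [ 0.012 -0.002  0.015] tot deg [29.6 -6.1 38.4]
```

{"fn": "move_arm", "kwargs": {"dp": [[0.1,0.25,-0.35],[0.06,0.25,-0.35],[-0.04,0.223,-0.35],[-0.04,0.223,-0.35],[-0.04,0.223,-0.35],[-0.04,0.223,-0.35],[-0.04,0.223,-0.35],[-0.06,0.223,-0.35],[-0.1,0.2,-0.35],[-0.14,0.18,-0.35]], "twist": [[0.0165,-0.003,0.0213],[0.0165,-0.003,0.0213],[0.0165,-0.003,0.0213],[0.0165,-0.003,0.0213],[0.0165,-0.003,0.0213],[0.0165,-0.003,0.0213],[0.0165,-0.003,0.0213],[0.0165,-0.003,0.0213],[0.0165,-0.003,0.0213],[0.0165,-0.003,0.0213]], "hand": [1,1,1,1,1,1,1,1,1,1]}}

```text
time: 36.65
position: [0.4187, 0.2396, 0.3075]
ee_rot: [0.388, 0.853, -0.148, 0.317]
ft_force: [0.2, 0.1, 0.1]
width: 0.0854
finger_force: 0.0
```

Run:
```python
from h import *
np.set_printoptions(precision=3,suppress=True)
s=manip.state();T=R.from_quat(s["ee_rot"]);M=T.as_matrix();print(s["position"],s["qpos"],M[:,2],s["ft_force"],s["width"])
p=manip.capture("wrist");np.save("w5.npy",p["pixels"]);c=proj(p,[.575,.1268,.2160]);print(c)
C,o=dialread(p,c)
for a,v in o: print(a,v,end="; " if a%24 else "\n")
plan([.433,.246,.308],-49,41.5,n=6)
```

```text
[0.419 0.24  0.308] [-0.082  0.432 -1.214  1.956  0.942  1.62  -0.893] [ 0.425 -0.498 -0.756] [0.249 0.065 0.144] 0.08537048411712392
[298.953 235.2  ]
0 [126, 127, 126, 116, 96]
6 [126, 127, 126, 113, 89]; 12 [126, 127, 127, 122, 101]; 18 [125, 126, 128, 125, 109]; 24 [124, 126, 127, 122, 106]
30 [124, 126, 126, 114, 92]; 36 [123, 126, 127, 120, 100]; 42 [122, 126, 126, 124, 107]; 48 [120, 126, 126, 125, 107]
54 [119, 126, 126, 119, 95]; 60 [116, 126, 126, 116, 95]; 66 [113, 126, 126, 125, 111]; 72 [110, 126, 126, 125, 115]
78 [107, 126, 126, 122, 105]; 84 [102, 126, 125, 116, 96]; 90 [96, 124, 125, 121, 108]; 96 [91, 116, 124, 125, 114]
102 [89, 104, 110, 116, 107]; 108 [91, 100, 99, 97, 87]; 114 [98, 107, 108, 109, 107]; 120 [107, 119, 123, 125, 124]
126 [114, 124, 126, 126, 125]; 132 [118, 125, 126, 125, 124]; 138 [121, 125, 125, 125, 122]; 144 [123, 126, 126, 124, 122]
150 [125, 126, 125, 124, 123]; 156 [125, 126, 125, 125, 123]; 162 [126, 126, 125, 125, 122]; 168 [126, 127, 126, 125, 120]
174 [126, 126, 126, 124, 119]; 180 [126, 126, 125, 125, 119]; 186 [126, 126, 125, 125, 119
[... 250 characters left out ...]
40 [127, 127, 122, 117, 115]
246 [127, 126, 111, 94, 103]; 252 [126, 125, 113, 97, 103]; 258 [126, 125, 122, 105, 105]; 264 [126, 125, 123, 107, 105]
270 [125, 125, 120, 100, 107]; 276 [125, 126, 114, 93, 103]; 282 [125, 125, 115, 96, 106]; 288 [125, 125, 123, 106, 111]
294 [125, 126, 124, 111, 110]; 300 [125, 126, 123, 110, 110]; 306 [126, 127, 119, 104, 107]; 312 [126, 127, 121, 108, 107]
318 [126, 127, 125, 120, 109]; 324 [126, 127, 126, 119, 109]; 330 [126, 127, 125, 115, 104]; 336 [126, 127, 124, 106, 96]
342 [126, 127, 125, 113, 100]; 348 [126, 127, 126, 121, 105]; 354 [126, 127, 127, 123, 104]; n 6 dp/row [-0.011  0.042  0.016] twist/row [-0.    -0.001 -0.   ] tot deg [-0.3 -0.7 -0.1]
```

```bash
cat > dr.py <<'E'
from h import *
from scipy.optimize import least_squares
def fine(p,c0,px=None):
    g=cv2.cvtColor(p["pixels"],cv2.COLOR_RGB2GRAY).astype(np.float32)
    x,y=np.round(c0).astype(int);w=g[y-7:y+8,x-7:x+8];wt=np.clip(85-w,0,None)
    m=np.zeros(wt.shape);n,l,st,ce=cv2.connectedComponentsWithStats((w<75).astype(np.uint8))
    i=1+np.argmax(st[1:,4]);hub=np.array([x-7,y-7])+ce[i]
    print("hub",hub,"guess",c0,st[i])
    c,d=ray(p,hub);C=c+d*(.575-c[0])/d[0]
    A=np.arange(0,360,1.)
    def prof(r):
        P=np.array([proj(p,C+r*np.array([0,-np.sin(np.radians(a)),np.cos(np.radians(a))])) for a in A],np.float32)
        return cv2.remap(g,P[None,:,0],P[None,:,1],1)[0]
    for nm,rs in(("ptr",(.010,.012,.014,.016)),("ring",(.0205,.022,.0235))):
        v=np.mean([prof(r) for r in rs],0);b=np.array([np.median(np.take(v,np.arange(i-14,i+15),mode="wrap")) for i in range(360)])
        q=np.clip(b-v-6,0,None);out=[];i=0
        idx=np.nonzero(q>0)[0]
        for grp in np.split(idx,np.nonzero(np.diff(idx)>1)[0]+1):
            if len(grp)>2: out.append((round(float((grp*q[grp]).sum()/q[grp].sum()),1),round(float(q[grp].max()))))
        print(nm,out)
E
python3 - <<'E'
from dr import *
p=manip.capture("wrist");fine(p,np.array(proj(p,[.575,.1268,.2160])))
E
```

```text
hub [294.64705882 233.29411765] guess [296.96260437 234.19415557] [ 0  5  8  4 17]
ptr [(112.3, 24)]
ring [(18.2, 4), (49.4, 9), (111.8, 7), (252.3, 2), (351.8, 4)]
```

Run:
```python
from dr import *
w=np.load("wc.npz");p=manip.capture("wrist")
# rebuild camera of picture w3 from its TCP pose
T=R.from_quat([.389,.85,-.148,.322]).as_matrix();c=np.array([.4332,.2458,.3077])+T@w["ct"];C=(T@w["Rt"]).T
q=dict(p);q["pixels"]=np.load("w3.npy");q["rvec"]=cv2.Rodrigues(C)[0].ravel();q["tvec"]=-C@c
fine(q,np.array([286.4,232.0]))
fine(p,np.array([294.6,233.3]))
for n,P,hub in(("old",q,None),("new",p,None)):
    g=cv2.cvtColor(P["pixels"],cv2.COLOR_RGB2GRAY)
    x,y=(286,232) if n=="old" else (295,233)
    print(n);print(g[y-24:y+25:1,x-22:x+23:1][::2, ::1] if 0 else "")
    for r in range(y-24,y+26): print("".join("@%#*+=-:. "[min(9,int(v)//15)] for v in g[r,x-24:x+28]))
```

```text
hub [286.18181818 231.09090909] guess [286.4 232. ] [ 6  5  4  4 11]
ptr [(257.1, 16)]
ring [(0.4, 6), (25.4, 7), (54.0, 12), (83.5, 14), (112.4, 13), (255.4, 17), (276.4, 7), (303.3, 11), (330.4, 9), (356.6, 12)]
hub [295.07142857 234.42857143] guess [294.6 233.3] [ 4  7  6  4 14]
ptr [(112.1, 28)]
ring [(22.6, 10), (52.5, 13), (82.4, 10), (111.9, 27), (250.2, 10), (276.3, 9), (303.2, 5), (329.1, 6), (355.5, 8)]
old

                            -===--==-     :=-      :
                           .---------.     .-:     :
                         .::::::::----:     .-:    :
                        :::.......::----.    .-:   :
                      .:............::---:    .-.  :
                     .:...............:---:    .   :
                    ...................:----::-=-::-
                   .....................:----=*#+-::
                  ......................:----=+*+:.:
=--:..           .....................::::----=+*=::
******+=--::.   .....................-=-::----=+**=-
************+=-:....................:==-:::----=**+=
***+++++*****+=:....................-==-::
[... 3921 characters left out ...]
:::.::.   .-====
=#%%%%%%*+=--:...................:.:-:..::.   .-====
 =#%%%%%%#+=--:::...............:---::.:-:    :-====
  =#%%%%%%#+====:...............:==-:..::.   .:-====
   =#%%#%%%#+++-:...............:-=:..::.    .--====
    -*%##%%%#*+-:..............:-=-..::.    .:---===
     =#%##%%%#*=:..:::....::..:---. .::     :-----=-
      =#%%%%%%#+=-::-:...:--::---. .::     .--------
       =#%#%%%%*+=-==:...:-=---:. .::     .:-------:
        =#%%%%%#*+==+=----=+=-:...::.     :-------::
        .+####%%*==========-:...:::      :-------:..
         .*%##%%#+-::----::...:::.      .-------:..-
          -####%%*=-:::....::--:.      .:------:. ::
           =####%#*=---:::----:.     .:-------:
```

Run:
```python
from workcell import manip
s=manip.state();print(s["ft_force"],s["finger_force"]);print(manip.finish_job())
```

```text
[-0.09258244 -0.38688375 -0.33927417] 0.0
the job is handed in; nothing more can be done
None
```

The job is handed in, with no verdict returned: the red-capped bottle was standing upright in the tray's free half when last seen, and the handwheel is released with the dial pointer within about 2° of the scale's last tick. That reads as the high point (passing needs about 5° or better).

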